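# Pack the muddler and peeler under the locked flap of the bar case

### The arm

A 6-joint arm with a two-finger parallel gripper is mounted at the origin on a cart in front of the work surface, level with it; the furniture and walls round the work are solid. World frame = base frame: x ahead of the robot, y to its left, z up, the work surface at z = 0. Lengths are in m, angles in rad, forces in N, time in s.
With the tool pointing down it reaches from about 0.425 to 0.95 m from the base axis. Payload 3.5 kg.
Tool frame: the origin (TCP) lies at the centre of the arm's flange, where the gripper is bolted on; the fingertips stand 173 mm ahead of it and the grasp point (between the pads) lies 155 mm ahead of it; z points along the fingers, y is the line along which they close (so a half turn about z gives the same grasp; the last joint's range is limited). The gripper opens to 85 mm and grips with 20 to 120 N. Pads are 22 mm wide; open, the fingers measure 114 mm over their backs; the gripper's body (76 mm by 85 mm) begins 54 mm behind the grasp point. The pads swing forward as they close: fully open they stand 13 mm farther back than shut.
Start: joints at [-1.25, 0.286, 1.577, -0, 1.279, -0.15], TCP at [0.306, -0.602, 0.405] pointing down, gripper open.
Joint ranges: [-2.77, 2.77], [-0.9, 2.22], [0.21, 2.48], [-1.53, 4.67], [0.24, 2.81], [-2.84, 2.84]. Speed limits (rad/s): [2.79, 2.79, 3.14, 3.14, 3.14, 3.14].

### API

Orientations are given as a 3x3 rotation matrix whose columns are the frame's x, y, z axes.
In Python, from plant import get_obs, capture, hand_in gives the robot as it stands.
- The arm moves only by the tool step_arm, never from a script. Its argument "targets" is a list of rows, each an object with "dp": the shift along the world's x, y, z in m, a list of three; "roll": the turn about the world's z in degrees. A call has exactly 8 rows; each row shifts and turns the commanded pose from where the row before left it; what a row does not reach is not made up. A row lasts 1/12 s, in which the tool goes at most 41.7 mm and 7.16 degrees, less where a joint would pass 70% of its speed; a pose out of reach is approached as far as the arm can. A call with a gripper value outside its range is refused whole. "hand" is the finger opening in m, from 0 to 0.0854, set as the call begins (left out, the last holds). The fingers move at their own pace and stop on an object; "squeeze" is the grip in N (left out, the last holds). Time passes only in rows, so rows that do not move let the fingers close, or fill a call up. It gives the time, the measured TCP pose, the force, the opening and the grip force at its end, in the units of the state.
- get_obs(): the state, without advancing time (a new reading comes with each control period).
- capture(name): name is "side" or "top" or "wrist"; returns a dict with "image" (420x560x3 uint8, blue, green, red), "fx", "fy", "cx", "cy" (pixels), "origin" and "orientation" of the camera in the world. Camera axes: x right, y up, looking along -z (the intrinsics and any distortion apply to the point x, -y, -z); pixel columns grow to the right and rows downward; lengths in m; the calibration is good to about 2 mm. A picture is of the moment at which its call begins. There is no depth.
- hand_in(): hands the job in; it is judged then, once.
The state is a dict: "time": time; "joint_pos": joint angles; "qd": joint speeds; "effort": joint torques, N m; "tool_pos": TCP position; "eef_rot": TCP orientation; "wrist_force": force on the tool from outside, world axes, zero at the start; "ft_torque": the same for the moment, N m; "gripper_width": finger opening in m; "finger_force": force on a finger pad.
Only numpy, scipy, OpenCV 4.12 (cv2) and the standard library are available. Lean on these libraries where they do the work, as an engineer would, in place of code of your own. Each camera call takes 0.05 s, during which the arm holds its last target. There are 200 camera calls.

### The job

Pack the bar case for tonight: draw the flap's bolt by rolling the small thumbwheel at the end of the case, and swing the steel divider flap right up on its stiff hinge. Lay the muddler and the peeler down in their own cradles in the lower tier (muddler's thick head in the wide cradle by the hinge, peeler's handle in the wide rest by the thumbwheel), then fold the flap back down fully home over them. Leave everything else on the counter where it stands.

Things in the scene. Friction and masses are not known exactly. Their poses are not given: they have to be found in the camera images.
- case: open bar tool case, dark green, bamboo bottom, steel flap inside; fixed. Outside 284 mm (its x, -146 to 138) by 206 (its y, -103 to 103); walls 8 thick, rim 74 above the counter. Origin on the counter; +x points from the thumbwheel end to the hinge end, z up. The -x end (x -146 to -98) is a solid rail, top 80 high, that holds the thumbwheel
- case_floor (a point): middle of the bamboo floor of the lower tier, 10 mm above the counter, at case x 16, y 0; axes as the case's. Inside: x -98 to 130, y -95 to 95 of the case, with 5 mm ledges along the side walls under the flap. The closed flap covers it, underside 54 and top 58 above the counter
- wheel_top (a point): highest point of the thumbwheel's rim, 88 mm above the counter, case x -122, y 0; axes as the case's. Only 8 of the wheel stand above the rail, between two black guards (9.5 to 17.5 from the middle, tops 84.5 high), so it cannot be pinched. Press a closed fingertip on it with 4 to 10 N (friction drives it) and stroke towards the hinge (case +x)
- wheel_axle (a point): centre of the knurled steel thumbwheel: 40 mm across, 14 wide, turning about the case's y. About 2 N along the rim turn it; it stays where left, so strokes add up. Rim travel is 48 mm to a hard stop, where the finger slips and drags harder; it starts anywhere in the first 14 (differs each time). Rolled the other way, it puts the bolt out again
- bolt_mouth (a point): where the bolt, a flat steel tongue 22 mm wide and 6 thick, comes out of the rail (case x -98, 62 above the counter) over the flap's edge. Fully out it overlaps the flap by 11. The wheel draws it back 6 for each 20 of rim travel: it is clear of the flap after 37 mm of rim travel. While any of it is over the flap, the flap cannot rise, nor close past it
- flap (a joint): angle of the steel divider flap: 0 = closed, level; grows as its wheel-side edge rises; 1.75 = stop, 10 degrees beyond upright. Its stiff hinge holds it at any angle; about 4 N at the bar lift it, 1 to 2 N push it down. Turns about the case's +y axis through flap_hinge
- flap_hinge (a point): middle of the flap's hinge axis, 56 mm above the counter by the hinge wall (case x 124, y 0); the axis runs along the case's y; axes as the case's. The flap plate is 4 thick, 184 wide and reaches 219 from the hinge
- flap_bar (a point): middle of the flap's round steel pull bar, 10 mm thick, 110 long along the case's y, across a hand hole with 32 clear on each side of the bar; 170 from the hinge axis; closed: 58 above the counter, case x -46. Pinched across (fingers on its wheel side and hinge side) it turns between the pads. Axes move with the flap: y along the bar, x to the hinge, z out of its top face
- muddler: wooden muddler, loose, lying on its side, 204 mm long, 0.11 kg. Origin: centre of the flat foot of its thick head; z axis along it to the handle's end. To the touch a cone: 39 across at the head, 26 at the handle's end, so lying down its axis is 19 above the support at the head, 13 at the end. Roll about its own axis is arbitrary
- muddler_mid (a point): point on the muddler's axis 88 mm from the foot, near its centre of mass, about 33 across there; the place to grip
- muddler_handle (a point): point on the muddler's axis 180 mm from the foot, near the handle's end
- muddler_bed (a point): where muddler_mid belongs, on the case's floor (10 mm above the counter), case x 30, y 46; axes as the case's. The muddler lies on the floor along the case's x, head towards +x (foot at case x 118, 106 to 130 possible), between two pairs of wooden cheeks
- muddler_cheeks (a point): middle of the handle's cradle, at the level of its top (32 mm above the counter), case x -62, y 46. Cheeks 22 high, 8 thick: handle's pair 33 apart at case x -75 to -50, head's pair 44 apart at case x 75 to 105; bare floor between the pairs
- peeler: knife-like bar peeler, yellow handle, short steel blade, loose, lying flat, 170 mm long, 0.08 kg. Origin: middle of its length, underside; +x to the blade's tip. Handle x -85 to 20, 24 wide, 17 high, curved belly, so that it lies tilted 0.07 rad, tip about 7 off the counter; blade x 15 to 85, 14 wide, 6 high. Grip the handle across at about x -25
- peeler_handle (a point): point of the peeler's underside plane (its z 0) 70 mm behind its origin, under the handle; with the belly's curve it lies about 4 below the support's top
- peeler_blade (a point): point of the peeler's underside plane (its z 0) 70 mm ahead of its origin, under the blade
- peeler_bed (a point): where the peeler's origin belongs, 22 mm above the counter, case x 16, y -46; axes as the case's. The peeler lies along the case's x, blade towards +x, on two wooden rests
- peeler_rests (a point): middle of the top of the handle's rest (22 mm above the counter), case x -54, y -46. Handle's rest: case x -66 to -42, cheeks 31 apart; blade's rest: case x 65 to 90, cheeks 21 apart; both have cheeks 8 thick to 34 above the counter; between the rests only the floor, 12 lower
- spoon: small spoon with a red handle, 132 mm, lying between the tools and the case; leave it. Origin: middle of its underside
- marker: pen, 135 mm, lying at the counter's front edge before the case; leave it. Origin: middle of its underside
- timer: kitchen timer, 71 mm across, 38 high, by the left wall; leave it. Origin: centre of its underside
- lime_a: loose citrus fruit, about 60 mm, by the left wall; leave it. Origin: at its underside as built (moves as it rolls)
- lime_b: loose citrus fruit, about 65 mm, by the left wall; leave it. Origin: at its underside as built (moves as it rolls)
- jigger: steel double jigger, 45 mm across, 80 high, standing at the back left; leave it. Origin: centre of its underside

How it is judged:
By the outcome, as a careful person would: the job done as asked, in the order asked, and still so for the second after the job is handed in, with the robot touching nothing.
It also fails if it takes over 72 s, if anything falls off the work surface, if the arm or the gripper's body presses on something with over 40 N, if the wrist force passes 120 N, or if a joint passes its speed limit or range.

## Working session

There is one attempt and no reset: what is moved stays moved. The work goes in short steps, Python scripts to look and compute and a tool call to move; the robot and the scene stay as the last step left them, time stands still between calls to the robot, and variables do not carry over. Pictures are saved under pics/ and viewed, at most 10 in all, crops included, and the job is handed in when it is done.

Besides the shell and the picture viewer there is one more tool, called after "Request:" by a JSON object that holds its "method" and its "body", one argument or row to a line. step_arm: Moves the arm, as the interface text tells. Its arguments: {"type":"object","properties":{"targets":{"type":"array"},"hand":{"type":"number"},"squeeze":{"type":"number"}},"required":["targets"]}

```bash
mkdir -p pics; ls
python3 - <<'E'
from plant import get_obs,capture
import cv2,numpy as np,pickle
o=get_obs()
for k,v in o.items(): print(k,np.round(v,3).tolist())
d={}
for n in("top","side"):
    c=capture(n); d[n]=c; cv2.imwrite(f"pics/{n}0.png",c["image"])
    print(n,[c[k] for k in("fx","fy","cx","cy")],np.round(c["origin"],3),np.round(c["orientation"],3).tolist(),c.keys())
pickle.dump(d,open("c0.pkl","wb"))
E
```

```text
pics
time 0.0
joint_pos [-1.25, 0.287, 1.578, 0.0, 1.279, -0.15]
qd [-0.001, -0.0, 0.001, -0.001, -0.001, 0.0]
effort [0.0, -40.598, -29.263, -0.0, 0.006, 0.0]
tool_pos [0.306, -0.601, 0.403]
eef_rot [[0.891, 0.454, -0.001], [0.454, -0.891, 0.002], [0.0, -0.002, -1.0]]
wrist_force [-0.802, 0.561, 0.396]
ft_torque [-0.001, 0.024, -0.065]
finger_force 0.0
gripper_width 0.086
top [383.76815830148047, 383.76815830148047, 278.2368393131511, 213.3474945568955] [0.382 0.052 0.962] [[-0.022, 0.989, -0.145], [-1.0, -0.02, 0.017], [0.014, 0.145, 0.989]] dict_keys(['image', 'fx', 'fy', 'cx', 'cy', 'origin', 'orientation'])
side [479.82123719792725, 479.82123719792725, 270.9162283479858, 209.07413797509386] [ 0.181 -1.125  0.827] [[0.962, 0.147, -0.232], [-0.274, 0.493, -0.825], [-0.007, 0.857, 0.515]] dict_keys(['image', 'fx', 'fy', 'cx', 'cy', 'origin', 'orientation'])
```

View pics/top0.png

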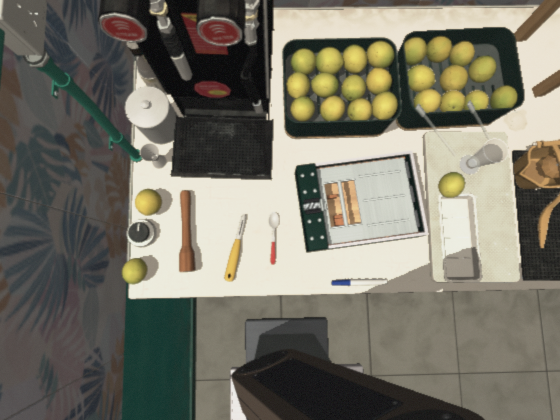

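View pics/side0.png

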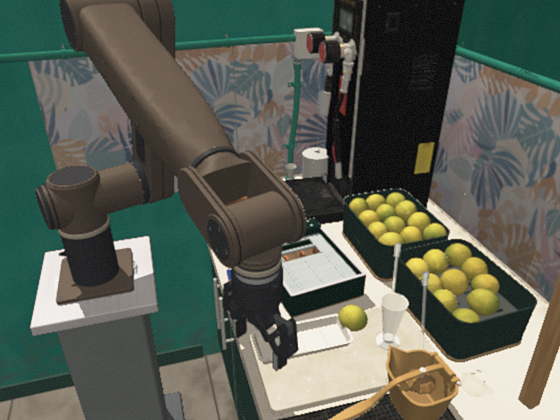

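The top view shows the case with its rail and wheel at left (wheel about (312,206)) and hinge at right (about (425,200)). So case +x ≈ world −y and case +y ≈ world +x. The muddler is at (187,232) with its head down at row 270. The peeler is at (237,247) with its handle at row 278.

```bash
cat > h.py <<'E'
import numpy as np,cv2
def ray(c,u,v):
    d=np.array([(u-c["cx"])/c["fx"],-(v-c["cy"])/c["fy"],-1.0])
    return np.array(c["origin"]),np.array(c["orientation"])@d
def onz(c,u,v,z):
    o,d=ray(c,u,v); return o+d*(z-o[2])/d[2]
def proj(c,p):
    q=np.array(c["orientation"]).T@(np.array(p)-c["origin"])
    return c["cx"]-c["fx"]*q[0]/q[2], c["cy"]+c["fy"]*q[1]/q[2]
def blob(c,lo,hi,box):
    """largest blob in HSV range in box(u0,v0,u1,v1); returns contour pts & mask pts in full px"""
    hsv=cv2.cvtColor(c["image"],cv2.COLOR_BGR2HSV); m=cv2.inRange(hsv,np.array(lo),np.array(hi))
    k=np.zeros_like(m);k[box[1]:box[3],box[0]:box[2]]=255;m&=k
    n,l,s,_=cv2.connectedComponentsWithStats(m)
    i=1+np.argmax(s[1:,4]); ys,xs=np.where(l==i); return np.c_[xs,ys].astype(float)
E
python3 - <<'E'
from h import *;import pickle
d=pickle.load(open("c0.pkl","rb"));c=d["top"]
def axis(P):
    m=P.mean(0);w,V=np.linalg.eigh(np.cov((P-m).T));a=V[:,1]
    a=a*np.sign(-a[1]); t=(P-m)@a; s=(P-m)@V[:,0]; return m,a,t,s
for n,lo,hi,box,z in(("mud",(0,80,40),(14,255,200),(170,180,205,285),.017),("peel",(15,120,120),(35,255,255),(215,205,260,290),.012)):
    P=blob(c,lo,hi,box); Q=np.array([onz(c,u,v,z)[:2] for u,v in P]); m=Q.mean(0)
    w,V=np.linalg.eigh(np.cov((Q-m).T));a=V[:,1]*np.sign(V[0,1]);t=(Q-m)@a;s=(Q-m)@V[:,0]
    print(n,len(P),"mean",m.round(4),"ang",np.degrees(np.arctan2(a[1],a[0])).round(2),"end lo",(m+a*t.min()).round(4),"end hi",(m+a*t.max()).round(4),"width",np.ptp(s).round(4))
im=c["image"][140:265,285:440];cv2.imwrite("pics/case0.png",cv2.resize(im,None,fx=4.8,fy=4.8,interpolation=cv2.INTER_CUBIC))
E
```

```text
mud 836 mean [0.4712 0.2654] ang 1.97 end lo [0.384  0.2624] end hi [0.5843 0.2692] width 0.0365
peel 323 mean [0.4063 0.151 ] ang -13.41 end lo [0.3598 0.1621] end hi [0.4585 0.1386] width 0.0217
```

View pics/case0.png

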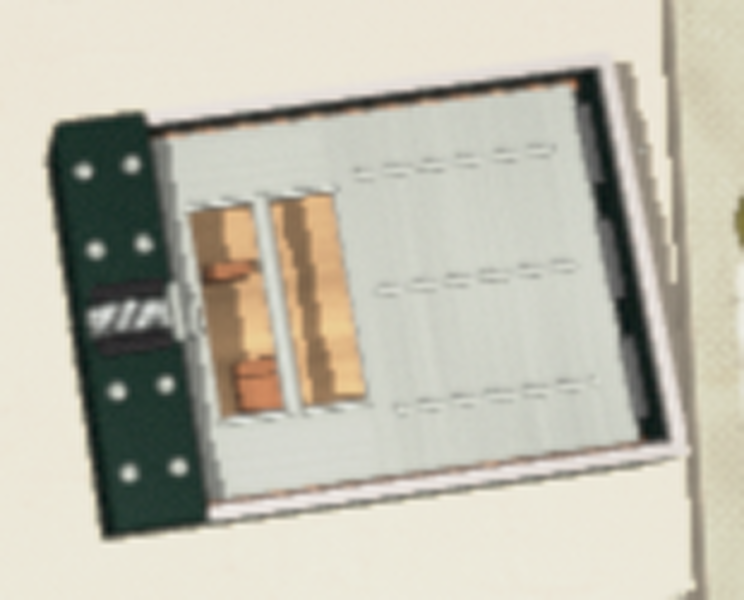

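Run:
```python
from h import *;import pickle
from scipy.optimize import least_squares
c=pickle.load(open("c0.pkl","rb"))["top"]
pts=[((-98,103,80),(146,113)),((-146,-103,80),(105,537)),((-98,-103,80),(209,520)),((-146,103,80),(57,123)),((138,103,74),(610,57)),((138,-103,74),(686,453)),((-122,0,88),(131,316))]
W=[];C=[]
for p,(u,v) in pts:
    W.append(onz(c,285+(u+.5)/4.8-.5,140+(v+.5)/4.8-.5,p[2]/1000)[:2]);C.append(np.array(p[:2])/1000)
W=np.array(W);C=np.array(C)
R=lambda a:np.array([[np.cos(a),-np.sin(a)],[np.sin(a),np.cos(a)]])
f=lambda x:(C@R(x[2]).T+x[:2]-W).ravel()
s=least_squares(f,[.47,-.15,-1.5],loss="soft_l1",f_scale=.002);x=s.x
print(x.round(4),np.degrees(x[2]).round(2));print((f(x).reshape(-1,2)*1000).round(1))
for n,p in dict(wheel=(-122,0),bar=(-46,0),hinge=(124,0),mbed=(30,46),pbed=(16,-46)).items(): print(n,(R(x[2])@(np.array(p)/1000)+x[:2]).round(4))
```

```text
[ 0.5403 -0.1613 -1.461 ] -83.71
[[ 1.9 -0.4]
 [ 0.  -2.3]
 [-1.8  0.1]
 [ 0.9  3.2]
 [ 1.3 -0.2]
 [-3.8 -0.1]
 [-0.3  0.4]]
wheel [ 0.5269 -0.04  ]
bar [ 0.5353 -0.1156]
hinge [ 0.5539 -0.2845]
mbed [ 0.5893 -0.1861]
pbed [ 0.4963 -0.1822]
```

Request:
{"method": "step_arm", "body": {
  "targets": [
    {"dp": [0.0138, 0.035, 0], "roll": -1.3},
    {"dp": [0.0138, 0.035, 0], "roll": -1.3},
    {"dp": [0.0138, 0.035, 0], "roll": -1.3},
    {"dp": [0.0138, 0.035, 0], "roll": -1.3},
    {"dp": [0.0138, 0.035, 0], "roll": -1.3},
    {"dp": [0.0138, 0.035, 0], "roll": -1.3},
    {"dp": [0.0138, 0.035, 0], "roll": -1.3},
    {"dp": [0.0138, 0.035, 0], "roll": -1.3}
  ],
  "hand": 0,
  "squeeze": 40
}}

```text
time: 0.77
tool_pos: [0.4167, -0.3196, 0.4042]
eef_rot: [[0.959, 0.284, -0.0], [0.284, -0.959, 0.001], [-0.0, -0.001, -1.0]]
wrist_force: [1.4, -0.5, -0.5]
gripper_width: 0.0002
finger_force: 0.0
```

Request:
{"method": "step_arm", "body": {
  "targets": [
    {"dp": [0.0138, 0.035, 0], "roll": -1.3},
    {"dp": [0.0138, 0.035, 0], "roll": -1.3},
    {"dp": [0.0138, 0.035, 0], "roll": -1.3},
    {"dp": [0.0138, 0.035, 0], "roll": -1.3},
    {"dp": [0.0138, 0.03, 0], "roll": -1.3},
    {"dp": [0.0138, 0.025, 0], "roll": -1.3},
    {"dp": [0.01, 0.02, 0], "roll": -1.3},
    {"dp": [0, 0, 0], "roll": 0}
  ]
}}

```text
time: 1.43
tool_pos: [0.5102, -0.1034, 0.4043]
eef_rot: [[0.991, 0.134, -0.0], [0.134, -0.991, 0.002], [-0.0, -0.002, -1.0]]
wrist_force: [0.5, -0.0, 0.1]
gripper_width: 0.0003
finger_force: 0.0
```

Run:
```python
from plant import get_obs,capture
import cv2,numpy as np,pickle
o=get_obs()
c=capture("wrist");pickle.dump((c,o),open("w1.pkl","wb"));cv2.imwrite("pics/w1.png",c["image"])
for k in("time","tool_pos","eef_rot","joint_pos","gripper_width","wrist_force"): print(k,np.round(o[k],4).tolist())
print([c[k] for k in("fx","fy","cx","cy")],np.round(c["origin"],3),np.round(c["orientation"],3).tolist())
```

```text
time 1.4333
tool_pos [0.5102, -0.1034, 0.4043]
eef_rot [[0.991, 0.1337, -0.0002], [0.1337, -0.991, 0.0017], [-0.0, -0.0017, -1.0]]
joint_pos [-0.3953, -0.0569, 1.9528, 0.0015, 1.2465, 1.0409]
gripper_width 0.0003
wrist_force [0.5077, -0.0258, 0.1013]
[291.4038860668364, 291.4038860668364, 276.3731073706616, 209.67986298368302] [ 0.595 -0.092  0.374] [[0.134, 0.936, 0.325], [-0.991, 0.126, 0.043], [-0.001, -0.328, 0.945]]
```

View pics/w1.png

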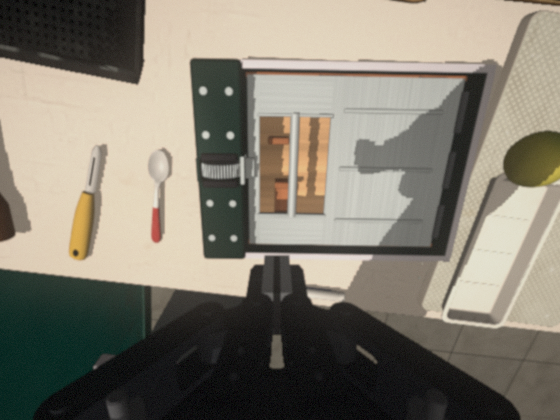

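The wrist view shows the rail at columns 192–246 and the wheel centred at (222,170). The bar runs from (295,112) to (292,217), and the rim's far hinge corner is at (488,65).

Run:
```python
from h import *;import pickle
from scipy.optimize import least_squares
c,o=pickle.load(open("w1.pkl","rb"))
pts=[((-98,103,80),(241,60)),((-146,-103,80),(205,259)),((-98,-103,80),(245,257)),((-146,103,80),(192,60)),((138,103,74),(488,65)),((-122,0,87),(222,170)),((-46,55,60),(295,113)),((-46,-55,60),(292,216))]
W=np.array([onz(c,u,v,p[2]/1000)[:2] for p,(u,v) in pts]);C=np.array([p[:2] for p,_ in pts])/1000
R=lambda a:np.array([[np.cos(a),-np.sin(a)],[np.sin(a),np.cos(a)]])
f=lambda x:(C@R(x[2]).T+x[:2]-W).ravel()
x=least_squares(f,[.54,-.16,-1.46],loss="soft_l1",f_scale=.002).x
print(x.round(4),np.degrees(x[2]).round(2));print((f(x).reshape(-1,2)*1000).round(1))
for n,p in dict(wheel=(-122,0),bar=(-46,0),hinge=(124,0),mbed=(30,46),pbed=(16,-46)).items(): print(n,(R(x[2])@(np.array(p)/1000)+x[:2]).round(4))
# peeler & tools
for n,lo,hi,box,z in(("peel",(15,120,100),(32,255,255),(60,140,110,265),.012),):
    P=blob(c,lo,hi,box); Q=np.array([onz(c,u,v,z)[:2] for u,v in P]); m=Q.mean(0)
    w,V=np.linalg.eigh(np.cov((Q-m).T));a=V[:,1]*np.sign(V[0,1]);t=(Q-m)@a;s=(Q-m)@V[:,0]
    print(n,len(P),"mean",m.round(4),"ang",np.degrees(np.arctan2(a[1],a[0])).round(2),"lo",(m+a*t.min()).round(4),"hi",(m+a*t.max()).round(4),"width",np.ptp(s).round(4))
print("tip",onz(c,97,148,.01).round(4))
```

```text
[ 0.5425 -0.1644 -1.4544] -83.33
[[ 1.8 -0.6]
 [-0.9  1.7]
 [-3.9 -1.2]
 [ 2.1  3. ]
 [ 2.  -8.1]
 [-1.9  2.6]
 [-1.3 -1.1]
 [ 1.   0. ]]
wheel [ 0.5284 -0.0432]
bar [ 0.5372 -0.1187]
hinge [ 0.5569 -0.2875]
mbed [ 0.5917 -0.1888]
pbed [ 0.4987 -0.1856]
peel 1052 mean [0.4102 0.1481] ang -12.46 lo [0.361  0.1589] hi [0.4598 0.1371] width 0.0234
tip [0.5197 0.1212 0.01  ]
```

Request:
{"method": "step_arm", "body": {
  "targets": [
    {"dp": [0.0033, 0.0143, -0.027], "roll": -0.3},
    {"dp": [0.0033, 0.0143, -0.027], "roll": -0.3},
    {"dp": [0.0033, 0.0143, -0.027], "roll": -0.3},
    {"dp": [0.0033, 0.0143, -0.027], "roll": -0.3},
    {"dp": [0.0032, 0.0142, -0.022], "roll": 0},
    {"dp": [0, 0, -0.004], "roll": 0},
    {"dp": [0, 0, 0], "roll": 0},
    {"dp": [0, 0, 0], "roll": 0}
  ]
}}

```text
time: 2.15
tool_pos: [0.526, -0.0362, 0.2715]
eef_rot: [[0.994, 0.109, 0.001], [0.109, -0.994, -0.001], [0.001, 0.001, -1.0]]
wrist_force: [0.6, -0.2, -0.0]
gripper_width: 0.0003
finger_force: 0.0
```

Request:
{"method": "step_arm", "body": {
  "targets": [
    {"dp": [0, 0, -0.001], "roll": 0},
    {"dp": [0, 0, -0.001], "roll": 0},
    {"dp": [0, 0, -0.001], "roll": 0},
    {"dp": [0, 0, -0.001], "roll": 0},
    {"dp": [0, 0, -0.001], "roll": 0},
    {"dp": [0, 0, -0.001], "roll": 0},
    {"dp": [0, 0, 0], "roll": 0},
    {"dp": [0, 0, 0], "roll": 0}
  ]
}}

```text
time: 2.82
tool_pos: [0.5258, -0.0351, 0.2646]
eef_rot: [[0.994, 0.109, -0.0], [0.109, -0.994, 0.0], [-0.0, -0.0, -1.0]]
wrist_force: [0.2, -0.2, -0.3]
gripper_width: -0.0003
finger_force: 0.0
```

Request:
{"method": "step_arm", "body": {
  "targets": [
    {"dp": [0, 0.003, -0.001], "roll": 0},
    {"dp": [0, 0, -0.001], "roll": 0},
    {"dp": [0, 0, -0.0007], "roll": 0},
    {"dp": [0, 0, -0.0005], "roll": 0},
    {"dp": [0, 0, -0.0005], "roll": 0},
    {"dp": [0, 0, 0], "roll": 0},
    {"dp": [0, 0, 0], "roll": 0},
    {"dp": [0, 0, 0], "roll": 0}
  ]
}}

```text
time: 3.48
tool_pos: [0.5258, -0.0321, 0.2611]
eef_rot: [[0.994, 0.109, -0.0], [0.109, -0.994, 0.0], [-0.0, -0.0, -1.0]]
wrist_force: [-0.3, 1.1, 0.7]
gripper_width: -0.0
finger_force: 0.5
```

Request:
{"method": "step_arm", "body": {
  "targets": [
    {"dp": [0, 0, -0.0005], "roll": 0},
    {"dp": [0, 0, -0.0005], "roll": 0},
    {"dp": [0, 0, 0], "roll": 0},
    {"dp": [0, 0, 0], "roll": 0},
    {"dp": [0, 0, 0], "roll": 0},
    {"dp": [0, 0, 0], "roll": 0},
    {"dp": [0, 0, 0], "roll": 0},
    {"dp": [0, 0, 0], "roll": 0}
  ]
}}

```text
time: 4.15
tool_pos: [0.5259, -0.0321, 0.2609]
eef_rot: [[0.994, 0.109, -0.0], [0.109, -0.994, 0.0], [-0.0, -0.0, -1.0]]
wrist_force: [-3.5, 1.2, 5.0]
gripper_width: 0.0003
finger_force: 2.8
```

Request:
{"method": "step_arm", "body": {
  "targets": [
    {"dp": [0.0003, -0.0025, -0.0003], "roll": 0},
    {"dp": [0.0003, -0.003, 0], "roll": 0},
    {"dp": [0.0003, -0.003, 0], "roll": 0},
    {"dp": [0.0003, -0.003, 0], "roll": 0},
    {"dp": [0.0003, -0.003, 0], "roll": 0},
    {"dp": [0.0003, -0.003, 0], "roll": 0},
    {"dp": [0.0003, -0.003, 0], "roll": 0},
    {"dp": [0, 0, 0], "roll": 0}
  ]
}}

```text
time: 4.82
tool_pos: [0.5282, -0.053, 0.2605]
eef_rot: [[0.994, 0.109, 0.001], [0.109, -0.994, -0.0], [0.001, 0.001, -1.0]]
wrist_force: [-1.3, -0.2, 4.9]
gripper_width: -0.0
finger_force: 2.6
```

Request:
{"method": "step_arm", "body": {
  "targets": [
    {"dp": [0, 0, 0.008], "roll": 0},
    {"dp": [-0.0012, 0.01, 0.002], "roll": 0},
    {"dp": [-0.0011, 0.011, 0], "roll": 0},
    {"dp": [0, 0, -0.002], "roll": 0},
    {"dp": [0, 0, -0.005], "roll": 0},
    {"dp": [0, 0, -0.002], "roll": 0},
    {"dp": [0, 0, -0.0013], "roll": 0},
    {"dp": [0, 0, 0], "roll": 0}
  ]
}}

```text
time: 5.48
tool_pos: [0.5258, -0.0313, 0.2604]
eef_rot: [[0.994, 0.109, -0.002], [0.109, -0.994, 0.002], [-0.002, -0.002, -1.0]]
wrist_force: [-4.9, 3.9, 9.0]
gripper_width: -0.0002
finger_force: 4.8
```

Request:
{"method": "step_arm", "body": {
  "targets": [
    {"dp": [0, 0, 0], "roll": 0},
    {"dp": [0.0003, -0.003, 0], "roll": 0},
    {"dp": [0.0003, -0.003, 0], "roll": 0},
    {"dp": [0.0003, -0.003, 0], "roll": 0},
    {"dp": [0.0003, -0.003, 0], "roll": 0},
    {"dp": [0.0003, -0.003, 0], "roll": 0},
    {"dp": [0.0003, -0.003, 0], "roll": 0},
    {"dp": [0.0003, -0.003, 0], "roll": 0}
  ]
}}

```text
time: 6.15
tool_pos: [0.5284, -0.0522, 0.2609]
eef_rot: [[0.994, 0.109, 0.002], [0.109, -0.994, 0.002], [0.002, -0.002, -1.0]]
wrist_force: [-0.9, 2.2, 3.8]
gripper_width: -0.0002
finger_force: 2.0
```

Request:
{"method": "step_arm", "body": {
  "targets": [
    {"dp": [0, 0, 0.008], "roll": 0},
    {"dp": [-0.0012, 0.01, 0.002], "roll": 0},
    {"dp": [-0.0012, 0.011, 0], "roll": 0},
    {"dp": [0, 0, -0.002], "roll": 0},
    {"dp": [0, 0, -0.005], "roll": 0},
    {"dp": [0, 0, -0.002], "roll": 0},
    {"dp": [0, 0, -0.001], "roll": 0},
    {"dp": [0, 0, 0], "roll": 0}
  ]
}}

```text
time: 6.82
tool_pos: [0.5255, -0.0313, 0.2604]
eef_rot: [[0.994, 0.109, -0.002], [0.109, -0.994, 0.002], [-0.002, -0.002, -1.0]]
wrist_force: [-3.8, 1.9, 10.2]
gripper_width: 0.0002
finger_force: 4.9
```

Request:
{"method": "step_arm", "body": {
  "targets": [
    {"dp": [0, 0, 0], "roll": 0},
    {"dp": [0.0003, -0.003, 0], "roll": 0},
    {"dp": [0.0003, -0.003, -0.0003], "roll": 0},
    {"dp": [0.0003, -0.003, -0.0002], "roll": 0},
    {"dp": [0.0003, -0.003, 0], "roll": 0},
    {"dp": [0.0003, -0.003, 0], "roll": 0},
    {"dp": [0.0003, -0.003, 0], "roll": 0},
    {"dp": [0.0003, -0.003, 0], "roll": 0}
  ]
}}

```text
time: 7.48
tool_pos: [0.5284, -0.0519, 0.2608]
eef_rot: [[0.994, 0.109, 0.003], [0.109, -0.994, 0.002], [0.004, -0.002, -1.0]]
wrist_force: [0.2, 2.4, 4.9]
gripper_width: 0.0003
finger_force: 2.8
```

Request:
{"method": "step_arm", "body": {
  "targets": [
    {"dp": [0, 0, 0.01], "roll": 0},
    {"dp": [0, -0.005, 0.02], "roll": 0},
    {"dp": [0, -0.012, 0.02], "roll": 0},
    {"dp": [0, -0.012, 0.01], "roll": 0},
    {"dp": [0.001, -0.012, 0], "roll": 0},
    {"dp": [0.002, -0.012, 0], "roll": 0},
    {"dp": [0.002, -0.012, 0], "roll": 0},
    {"dp": [0, 0, 0], "roll": 0}
  ],
  "hand": 0.028
}}

```text
time: 8.15
tool_pos: [0.5323, -0.1198, 0.3175]
eef_rot: [[0.994, 0.107, -0.002], [0.107, -0.994, 0.0], [-0.002, -0.0, -1.0]]
wrist_force: [0.3, 0.0, -0.8]
gripper_width: 0.028
finger_force: 0.0
```

Run:
```python
from plant import get_obs,capture
import cv2,numpy as np,pickle
o=get_obs()
c=capture("wrist");pickle.dump((c,o),open("w2.pkl","wb"));cv2.imwrite("pics/w2.png",cv2.resize(c["image"][40:320,130:500],None,fx=2,fy=2,interpolation=cv2.INTER_CUBIC))
for k in("time","tool_pos","joint_pos","gripper_width"): print(k,np.round(o[k],4).tolist())
```

```text
time 8.15
tool_pos [0.5323, -0.1198, 0.3175]
joint_pos [-0.4073, 0.0931, 1.9686, -0.0007, 1.0819, 1.0567]
gripper_width 0.028
```

View pics/w2.png

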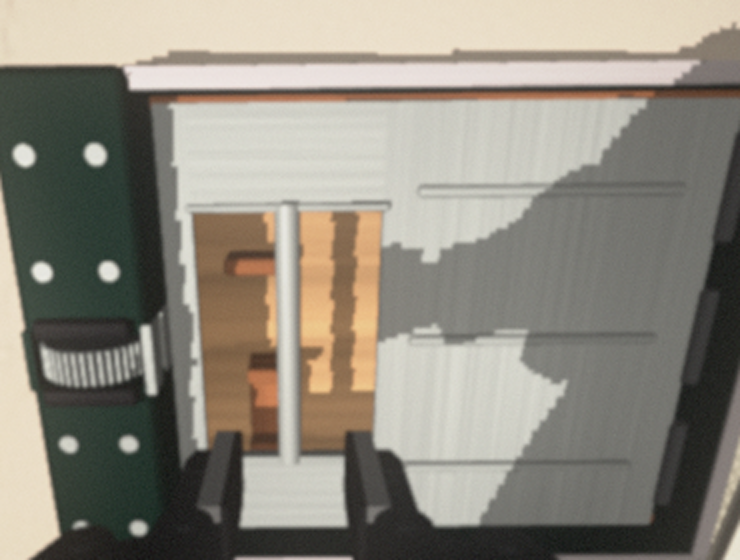

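Run:
```python
from h import *;import pickle
c,o=pickle.load(open("w2.pkl","rb"))
a=np.radians(-83.5);ex=np.array([np.cos(a),np.sin(a)]);ey=np.array([-ex[1],ex[0]]);O=np.array([.5415,-.163])
def P(x,y,z):
    p=O+ex*x/1e3+ey*y/1e3; u,v=proj(c,[*p,z/1e3]); return (round((u-130)*2),round((v-40)*2))
for q in[(-98,0,80),(-98,0,65),(-95,0,65),(-95,0,58),(-91,0,65),(-84,0,65),(-122,0,88),(-46,55,60),(-46,-55,60),(138,103,74),(-98,103,80),(-98,103,74)]: print(q,P(*q))
for uv in[(288,205),(288,460)]:
    w=onz(c,130+uv[0]/2,40+uv[1]/2,.0605)[:2]-O; print("bar end case",(w@ex*1e3).round(1),(w@ey*1e3).round(1))
w=onz(c,130+92/2,40+362/2,.088)[:2]-O;print("wheel",(w@ex*1e3).round(1),(w@ey*1e3).round(1))
for n in(142,150,158):
    w=onz(c,130+n/2,40+360/2,.065)[:2]-O;print("bolt",n,(w@ex*1e3).round(1),(w@ey*1e3).round(1))
for n in(178,190):
    w=onz(c,130+n/2,40+360/2,.058)[:2]-O;print("flapedge",n,(w@ex*1e3).round(1),(w@ey*1e3).round(1))
t=o["tool_pos"][:2]-O;print("tcp case",t@ex*1e3,t@ey*1e3)
```

```text
(-98, 0, 80) (151, 362)
(-98, 0, 65) (159, 349)
(-95, 0, 65) (167, 349)
(-95, 0, 58) (170, 343)
(-91, 0, 65) (176, 349)
(-84, 0, 65) (194, 348)
(-122, 0, 88) (81, 371)
(-46, 55, 60) (286, 208)
(-46, -55, 60) (289, 460)
(138, 103, 74) (839, 62)
(-98, 103, 80) (123, 65)
(-98, 103, 74) (128, 67)
bar end case -45.3 56.3
bar end case -46.3 -54.6
wheel -117.4 3.4
bolt 142 -105.4 -4.9
bolt 150 -102.2 -4.9
bolt 158 -98.9 -4.9
flapedge 178 -92.2 -7.7
flapedge 190 -87.2 -7.7
tcp case -43.94596133761584 -4.239094960869533
```

The model agrees with the picture to about 1 mm, and the bolt tip sits at case x −99, so it is clear of the flap edge at −95. Next I lower onto the bar and pinch it.

Request:
{"method": "step_arm", "body": {
  "targets": [
    {"dp": [0, 0.002, -0.015], "roll": 0},
    {"dp": [0, 0, -0.02], "roll": 0},
    {"dp": [0, 0, -0.02], "roll": 0},
    {"dp": [0, 0, -0.02], "roll": 0},
    {"dp": [0, 0, -0.015], "roll": 0},
    {"dp": [0, 0, -0.01], "roll": 0},
    {"dp": [0, 0, 0], "roll": 0},
    {"dp": [0, 0, 0], "roll": 0}
  ]
}}

```text
time: 8.87
tool_pos: [0.5322, -0.1154, 0.2182]
eef_rot: [[0.994, 0.109, -0.002], [0.109, -0.994, 0.001], [-0.002, -0.001, -1.0]]
wrist_force: [-1.1, 0.2, -0.5]
gripper_width: 0.0282
finger_force: 0.0
```

Request:
{"method": "step_arm", "body": {
  "targets": [
    {"dp": [0, 0, 0], "roll": 0},
    {"dp": [0, 0, 0], "roll": 0},
    {"dp": [0, 0, 0], "roll": 0},
    {"dp": [0, 0, 0], "roll": 0},
    {"dp": [0, 0, 0], "roll": 0},
    {"dp": [0, 0, 0], "roll": 0},
    {"dp": [0, 0, 0], "roll": 0},
    {"dp": [0, 0, 0], "roll": 0}
  ],
  "hand": 0,
  "squeeze": 45
}}

```text
time: 9.53
tool_pos: [0.5329, -0.1168, 0.2203]
eef_rot: [[0.994, 0.11, 0.003], [0.11, -0.994, -0.004], [0.003, 0.004, -1.0]]
wrist_force: [-0.6, -5.0, -3.1]
gripper_width: 0.0077
finger_force: 43.8
```

Request:
{"method": "step_arm", "body": {
  "targets": [
    {"dp": [0.0001, -0.0006, 0.0119], "roll": 0},
    {"dp": [0.0001, -0.0013, 0.0117], "roll": 0},
    {"dp": [0.0002, -0.0022, 0.0117], "roll": 0},
    {"dp": [0.0003, -0.003, 0.0115], "roll": 0},
    {"dp": [0.0004, -0.0038, 0.0112], "roll": 0},
    {"dp": [0.0005, -0.0046, 0.011], "roll": 0},
    {"dp": [0.0006, -0.0053, 0.0106], "roll": 0},
    {"dp": [0.0007, -0.006, 0.0102], "roll": 0}
  ]
}}

```text
time: 10.2
tool_pos: [0.5356, -0.1426, 0.3097]
eef_rot: [[0.994, 0.109, 0.003], [0.109, -0.994, 0.0], [0.003, 0.0, -1.0]]
wrist_force: [5.3, -0.1, -6.6]
gripper_width: 0.0079
finger_force: 43.7
```

Request:
{"method": "step_arm", "body": {
  "targets": [
    {"dp": [0.0008, -0.0067, 0.0097], "roll": 0},
    {"dp": [0.0009, -0.0075, 0.0093], "roll": 0},
    {"dp": [0.0009, -0.008, 0.0087], "roll": 0},
    {"dp": [0.001, -0.0086, 0.0082], "roll": 0},
    {"dp": [0, 0, 0], "roll": 0},
    {"dp": [0, 0, 0], "roll": 0},
    {"dp": [0, 0, 0], "roll": 0},
    {"dp": [0, 0, 0], "roll": 0}
  ]
}}

```text
time: 10.87
tool_pos: [0.5394, -0.1726, 0.3472]
eef_rot: [[0.994, 0.11, 0.003], [0.11, -0.994, 0.001], [0.003, -0.0, -1.0]]
wrist_force: [1.0, 4.0, 6.0]
gripper_width: 0.0079
finger_force: 44.6
```

Request:
{"method": "step_arm", "body": {
  "targets": [
    {"dp": [0, 0, 0], "roll": 0},
    {"dp": [0, 0, 0], "roll": 0},
    {"dp": [0, 0, 0.01], "roll": 0},
    {"dp": [0, 0, 0.02], "roll": 0},
    {"dp": [0, 0, 0.03], "roll": 0},
    {"dp": [-0.001, 0.01, 0.035], "roll": 0},
    {"dp": [-0.004, 0.035, 0.015], "roll": 0},
    {"dp": [-0.004, 0.035, 0], "roll": 0}
  ],
  "hand": 0.03
}}

```text
time: 11.53
tool_pos: [0.5302, -0.0937, 0.461]
eef_rot: [[0.994, 0.106, 0.009], [0.106, -0.994, -0.004], [0.008, 0.005, -1.0]]
wrist_force: [1.3, 0.5, 0.1]
gripper_width: 0.0303
finger_force: 0.0
```

Request:
{"method": "step_arm", "body": {
  "targets": [
    {"dp": [0, 0, -0.02], "roll": 0},
    {"dp": [0, 0, -0.03], "roll": 0},
    {"dp": [0, 0, -0.03], "roll": 0},
    {"dp": [0, 0, -0.02], "roll": 0},
    {"dp": [0, 0, -0.006], "roll": 0},
    {"dp": [0, 0, 0], "roll": 0},
    {"dp": [0.0011, -0.01, 0], "roll": 0},
    {"dp": [0.0011, -0.01, 0], "roll": 0}
  ],
  "hand": 0
}}

```text
time: 12.2
tool_pos: [0.5328, -0.114, 0.3509]
eef_rot: [[0.994, 0.11, 0.003], [0.11, -0.994, -0.002], [0.003, 0.002, -1.0]]
wrist_force: [1.0, -0.0, 0.0]
gripper_width: 0.0001
finger_force: 0.0
```

Request:
{"method": "step_arm", "body": {
  "targets": [
    {"dp": [0.0011, -0.01, 0.002], "roll": 0},
    {"dp": [0.0013, -0.012, 0.006], "roll": 0},
    {"dp": [0.0014, -0.013, 0.007], "roll": 0},
    {"dp": [0.0015, -0.013, 0.007], "roll": 0},
    {"dp": [0.0015, -0.013, 0.006], "roll": 0},
    {"dp": [0.0015, -0.013, 0.006], "roll": 0},
    {"dp": [0.0015, -0.013, 0.006], "roll": 0},
    {"dp": [0.0015, -0.013, 0.005], "roll": 0}
  ]
}}

```text
time: 12.87
tool_pos: [0.5444, -0.2143, 0.4026]
eef_rot: [[0.994, 0.109, 0.009], [0.109, -0.994, -0.003], [0.009, 0.004, -1.0]]
wrist_force: [-2.4, 5.0, 12.0]
gripper_width: -0.0001
finger_force: 13.5
```

Request:
{"method": "step_arm", "body": {
  "targets": [
    {"dp": [0.0012, -0.011, 0.003], "roll": 0},
    {"dp": [0.0012, -0.011, 0.003], "roll": 0},
    {"dp": [0.0012, -0.011, 0.002], "roll": 0},
    {"dp": [0.0012, -0.011, 0.001], "roll": 0},
    {"dp": [0.0012, -0.011, 0], "roll": 0},
    {"dp": [0.0012, -0.011, 0], "roll": 0},
    {"dp": [0.001, -0.009, 0], "roll": 0},
    {"dp": [0, 0, 0], "roll": 0}
  ]
}}

```text
time: 13.53
tool_pos: [0.5524, -0.2914, 0.4084]
eef_rot: [[0.994, 0.107, 0.01], [0.107, -0.994, -0.007], [0.009, 0.008, -1.0]]
wrist_force: [2.4, -0.1, 4.9]
gripper_width: 0.0001
finger_force: 2.2
```

Request:
{"method": "step_arm", "body": {
  "targets": [
    {"dp": [0.0005, -0.004, 0], "roll": 0},
    {"dp": [0.0004, -0.003, 0], "roll": 0},
    {"dp": [0.0003, -0.002, 0], "roll": 0},
    {"dp": [0.0002, -0.002, 0], "roll": 0},
    {"dp": [0, 0, 0], "roll": 0},
    {"dp": [0, 0, 0], "roll": 0},
    {"dp": [0, 0, 0], "roll": 0},
    {"dp": [0, 0, 0], "roll": 0}
  ]
}}

```text
time: 14.2
tool_pos: [0.5536, -0.3009, 0.4071]
eef_rot: [[0.994, 0.109, 0.007], [0.109, -0.994, -0.006], [0.007, 0.006, -1.0]]
wrist_force: [1.9, -1.2, 5.8]
gripper_width: -0.0003
finger_force: 2.4
```

Request:
{"method": "step_arm", "body": {
  "targets": [
    {"dp": [0.0003, -0.003, 0], "roll": 0},
    {"dp": [0.0003, -0.003, 0], "roll": 0},
    {"dp": [0.0003, -0.003, 0], "roll": 0},
    {"dp": [0, 0, 0], "roll": 0},
    {"dp": [0, 0, 0], "roll": 0},
    {"dp": [0, 0, 0], "roll": 0},
    {"dp": [0, 0, 0], "roll": 0},
    {"dp": [0, 0, 0], "roll": 0}
  ]
}}

```text
time: 14.87
tool_pos: [0.5546, -0.3079, 0.4062]
eef_rot: [[0.994, 0.109, 0.004], [0.109, -0.994, 0.001], [0.005, -0.0, -1.0]]
wrist_force: [1.0, 6.9, 9.2]
gripper_width: 0.0002
finger_force: 5.4
```

Run:
```python
from plant import get_obs,capture
import cv2,numpy as np
a=capture("side")["image"][60:420,150:560];b=capture("wrist")["image"]
im=np.hstack([cv2.resize(a,(400,351)),cv2.resize(b,(400,351))])
cv2.imwrite("pics/s3.png",im)
```

```text
(no output)
```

View pics/s3.png

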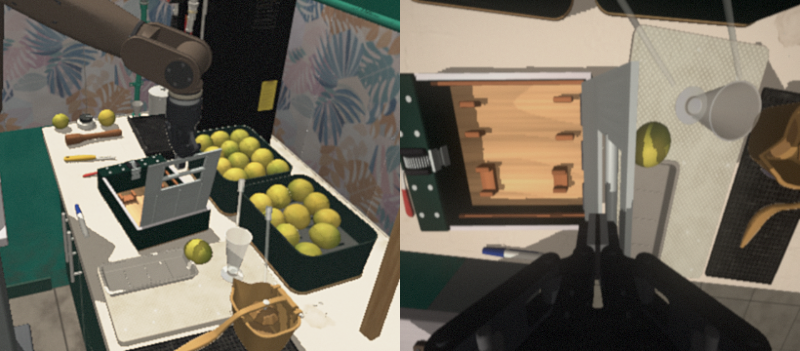

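The flap stands past upright against its stop: the wrist view shows its wheel-side face at columns 585–635, with the cradles clear below at about (475,103), (487,178), (565,98) and (570,170). Next I measure the cradles in passing and move to the muddler.

Request:
{"method": "step_arm", "body": {
  "targets": [
    {"dp": [-0.001, 0.012, 0], "roll": 0},
    {"dp": [-0.003, 0.023, 0], "roll": 0},
    {"dp": [-0.004, 0.035, 0], "roll": 0},
    {"dp": [-0.004, 0.038, 0], "roll": 0},
    {"dp": [-0.004, 0.038, 0], "roll": 0},
    {"dp": [-0.004, 0.03, 0], "roll": 0},
    {"dp": [-0.002, 0.012, 0], "roll": 0},
    {"dp": [0, 0, 0], "roll": 0}
  ],
  "hand": 0.06
}}

```text
time: 15.63
tool_pos: [0.5313, -0.1184, 0.4022]
eef_rot: [[0.994, 0.112, -0.002], [0.112, -0.994, 0.0], [-0.002, -0.0, -1.0]]
wrist_force: [1.5, 0.1, -0.9]
gripper_width: 0.06
finger_force: 0.0
```

Run:
```python
from plant import get_obs,capture
import pickle
from h import *
o=get_obs();c=capture("wrist");pickle.dump((c,o),open("w3.pkl","wb"))
print(o["tool_pos"])
a=np.radians(-83.5);ex=np.array([np.cos(a),np.sin(a)]);ey=np.array([-ex[1],ex[0]]);O=np.array([.5415,-.163])
hsv=cv2.cvtColor(c["image"],cv2.COLOR_BGR2HSV);m=cv2.inRange(hsv,(0,120,60),(12,255,200))
m=cv2.morphologyEx(m,cv2.MORPH_OPEN,np.ones((3,3)))
n,l,s,cc=cv2.connectedComponentsWithStats(m)
for i in range(1,n):
    if s[i,4]<25: continue
    x,y,w,h,A=s[i]; P=onz(c,*cc[i],.033)[:2]-O
    print(s[i],"case",(P@ex*1e3).round(1),(P@ey*1e3).round(1))
cv2.imwrite("pics/w3.png",cv2.resize(c["image"][30:290,150:490],None,fx=2.3,fy=2.3,interpolation=cv2.INTER_CUBIC))
```

```text
[ 0.53129587 -0.11842957  0.4021711 ]
[ 236   91  209    7 1002] case 17.7 94.6
[381 111  31   7 174] case 87.8 74.0
[251 117  22   7 149] case -62.0 67.8
[253 153  19   8 137] case -61.9 27.2
[378 157  26   7 131] case 87.1 23.3
[261 195  19  15 187] case -54.4 -25.9
[362 198  25  31 347] case 73.0 -43.1
[261 215  18  18 192] case -55.7 -59.2
[147 244   3   9  27] case -211.1 -90.0
[243 253 173   6 744] case 27.8 -101.4
```

View pics/w3.png

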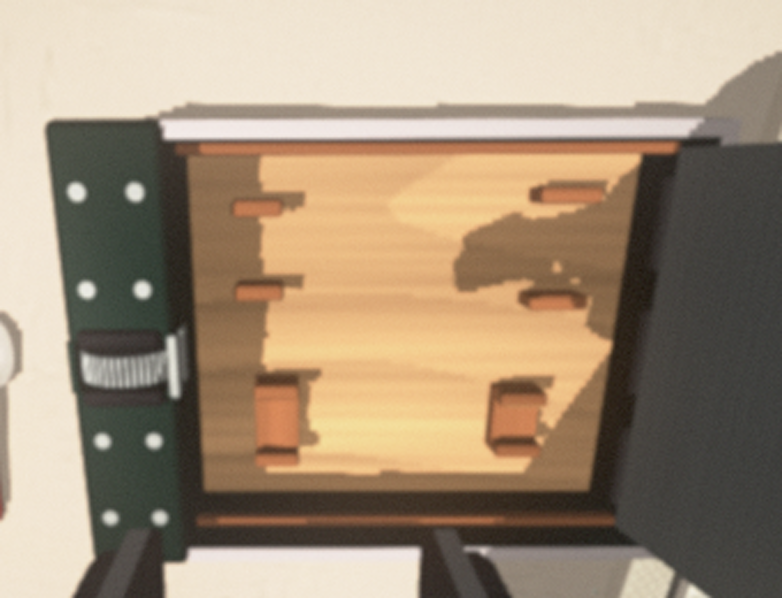

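Request:
{"method": "step_arm", "body": {
  "targets": [
    {"dp": [-0.006, 0.03, -0.002], "roll": -0.4},
    {"dp": [-0.006, 0.035, -0.004], "roll": -0.4},
    {"dp": [-0.006, 0.037, -0.004], "roll": -0.4},
    {"dp": [-0.006, 0.037, -0.004], "roll": -0.4},
    {"dp": [-0.006, 0.037, -0.004], "roll": -0.4},
    {"dp": [-0.006, 0.037, -0.004], "roll": -0.4},
    {"dp": [-0.006, 0.037, -0.004], "roll": -0.4},
    {"dp": [-0.006, 0.037, -0.004], "roll": -0.4}
  ]
}}

```text
time: 16.35
tool_pos: [0.4846, 0.1668, 0.3725]
eef_rot: [[0.999, 0.051, 0.001], [0.051, -0.999, -0.001], [0.001, 0.001, -1.0]]
wrist_force: [1.1, 0.9, 0.8]
gripper_width: 0.0599
finger_force: 0.0
```

Request:
{"method": "step_arm", "body": {
  "targets": [
    {"dp": [-0.006, 0.037, -0.004], "roll": -0.4},
    {"dp": [-0.006, 0.037, -0.004], "roll": -0.4},
    {"dp": [-0.005, 0.02, -0.004], "roll": -0.4},
    {"dp": [0, 0.008, -0.004], "roll": 0},
    {"dp": [0, 0, 0], "roll": 0},
    {"dp": [0, 0, 0], "roll": 0},
    {"dp": [0, 0, 0], "roll": 0},
    {"dp": [0, 0, 0], "roll": 0}
  ]
}}

```text
time: 17.02
tool_pos: [0.4678, 0.2673, 0.3569]
eef_rot: [[1.0, 0.03, 0.001], [0.03, -1.0, -0.0], [0.001, 0.0, -1.0]]
wrist_force: [0.8, -0.3, -0.1]
gripper_width: 0.0602
finger_force: 0.0
```

Run:
```python
from plant import get_obs,capture
import pickle
from h import *
o=get_obs();c=capture("wrist");pickle.dump((c,o),open("w4.pkl","wb"));cv2.imwrite("pics/w4.png",c["image"])
print(o["time"],o["tool_pos"],o["eef_rot"][0].round(3) if hasattr(o["eef_rot"],'round') else o["eef_rot"])
```

```text
17.0167 [0.46776952 0.2673022  0.3569129 ] [1.    0.03  0.001]
```

View pics/w4.png

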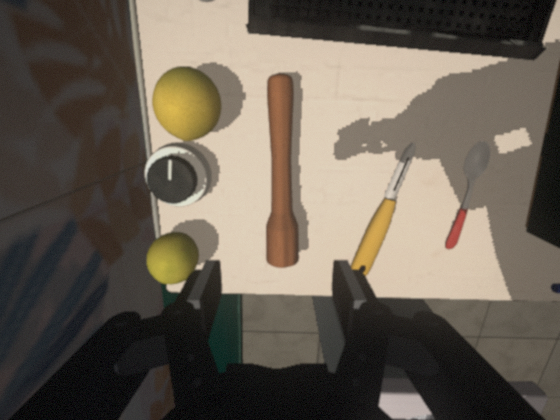

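w3 puts the cradles where the case model predicts, to about 2 mm (muddler cheeks about y +1.5). w4 shows the muddler from its foot at (282,262) to its handle end at (280,76), and the peeler handle around (373,235).

Run:
```python
from h import *;import pickle
c,o=pickle.load(open("w4.pkl","rb"))
for n,lo,hi,box,z in(("mud",(0,90,40),(14,255,220),(255,60,310,280),.017),("peel",(15,120,90),(32,255,255),(345,190,405,280),.012)):
    P=blob(c,lo,hi,box); Q=np.array([onz(c,u,v,z)[:2] for u,v in P]); m=Q.mean(0)
    w,V=np.linalg.eigh(np.cov((Q-m).T));a=V[:,1]*np.sign(V[0,1]);p=np.array([-a[1],a[0]]);t=(Q-m)@a;s=(Q-m)@p
    mid=[ (s[abs(t-k)<.004].max()+s[abs(t-k)<.004].min())/2 for k in(-.06,0,.06) if (abs(t-k)<.004).any()]
    print(n,len(P),m.round(4),"ang",np.degrees(np.arctan2(a[1],a[0])).round(2),"lo",(m+a*t.min()).round(4),"hi",(m+a*t.max()).round(4),"centreline mm",np.round(np.array(mid)*1e3,1))
    lo=m+a*t.min();print("lo+88",(lo+a*.088).round(4),"lo+60",(lo+a*.06).round(4))
```

```text
mud 4336 [0.482  0.2627] ang 2.67 lo [0.3743 0.2577] hi [0.585  0.2675] centreline mm [-0.2 -0.2  0. ]
lo+88 [0.4622 0.2618] lo+60 [0.4342 0.2605]
peel 1318 [0.4131 0.1507] ang -14.56 lo [0.364  0.1635] hi [0.46   0.1385] centreline mm [-0.1]
lo+88 [0.4492 0.1414] lo+60 [0.4221 0.1484]
```

Request:
{"method": "step_arm", "body": {
  "targets": [
    {"dp": [0.001, -0.004, -0.03], "roll": 0.8},
    {"dp": [0, 0, -0.035], "roll": 0},
    {"dp": [0, 0, -0.035], "roll": 0},
    {"dp": [0, 0, -0.035], "roll": 0},
    {"dp": [0, 0, -0.026], "roll": 0},
    {"dp": [0, 0, -0.015], "roll": 0},
    {"dp": [0, 0, -0.005], "roll": 0},
    {"dp": [0, 0, 0], "roll": 0}
  ]
}}

```text
time: 17.73
tool_pos: [0.4677, 0.2639, 0.1744]
eef_rot: [[0.999, 0.046, -0.003], [0.046, -0.999, -0.001], [-0.003, 0.001, -1.0]]
wrist_force: [-0.6, -0.2, -0.4]
gripper_width: 0.0599
finger_force: 0.0
```

Request:
{"method": "step_arm", "body": {
  "targets": [
    {"dp": [0, 0, 0], "roll": 0},
    {"dp": [0, 0, 0], "roll": 0},
    {"dp": [0, 0, 0], "roll": 0},
    {"dp": [0, 0, 0], "roll": 0},
    {"dp": [0, 0, 0], "roll": 0},
    {"dp": [0, 0, 0], "roll": 0},
    {"dp": [0, 0, 0], "roll": 0},
    {"dp": [0, 0, 0], "roll": 0}
  ],
  "hand": 0.02,
  "squeeze": 40
}}

```text
time: 18.4
tool_pos: [0.469, 0.265, 0.1777]
eef_rot: [[0.999, 0.047, 0.004], [0.047, -0.999, 0.001], [0.004, -0.0, -1.0]]
wrist_force: [0.4, -2.6, 6.5]
gripper_width: 0.032
finger_force: 40.1
```

Request:
{"method": "step_arm", "body": {
  "targets": [
    {"dp": [0, 0, 0.02], "roll": 0},
    {"dp": [0, 0, 0.03], "roll": 6},
    {"dp": [0, -0.01, 0.035], "roll": 6.5},
    {"dp": [0, -0.02, 0.03], "roll": 6.5},
    {"dp": [0, -0.03, 0.02], "roll": 6.5},
    {"dp": [0, -0.035, 0.01], "roll": 6.5},
    {"dp": [0, -0.035, 0.01], "roll": 6.5},
    {"dp": [0, -0.035, 0], "roll": 6.5}
  ]
}}

```text
time: 19.07
tool_pos: [0.468, 0.0999, 0.3334]
eef_rot: [[0.671, 0.741, 0.006], [0.741, -0.671, 0.0], [0.004, 0.004, -1.0]]
wrist_force: [1.0, -0.9, -0.1]
gripper_width: 0.0317
finger_force: 40.3
```

Request:
{"method": "step_arm", "body": {
  "targets": [
    {"dp": [0.0145, -0.035, 0], "roll": 6.1},
    {"dp": [0.0145, -0.035, 0], "roll": 6.1},
    {"dp": [0.0145, -0.035, 0], "roll": 6.1},
    {"dp": [0.0145, -0.035, 0], "roll": 6.1},
    {"dp": [0.0145, -0.035, 0], "roll": 6.1},
    {"dp": [0.0145, -0.035, 0], "roll": 6.1},
    {"dp": [0.0145, -0.035, 0], "roll": 6.1},
    {"dp": [0.0145, -0.03, 0], "roll": 6.1}
  ]
}}

```text
time: 19.73
tool_pos: [0.5841, -0.1761, 0.3304]
eef_rot: [[-0.113, 0.994, 0.0], [0.994, 0.113, -0.0], [-0.0, 0.0, -1.0]]
wrist_force: [0.0, 0.3, -1.6]
gripper_width: 0.0318
finger_force: 40.3
```

Request:
{"method": "step_arm", "body": {
  "targets": [
    {"dp": [0, 0, 0], "roll": 0},
    {"dp": [0, 0, 0], "roll": 0},
    {"dp": [0, 0, 0], "roll": 0},
    {"dp": [0, 0, 0], "roll": 0},
    {"dp": [0, 0, 0], "roll": 0},
    {"dp": [0, 0, 0], "roll": 0},
    {"dp": [0, 0, 0], "roll": 0},
    {"dp": [0, 0, 0], "roll": 0}
  ]
}}

```text
time: 20.4
tool_pos: [0.5839, -0.1734, 0.3307]
eef_rot: [[-0.109, 0.994, 0.0], [0.994, 0.109, -0.0], [-0.0, 0.0, -1.0]]
wrist_force: [-0.2, 0.4, -1.2]
gripper_width: 0.0318
finger_force: 40.4
```

Run:
```python
from plant import get_obs,capture
import pickle
from h import *
o=get_obs();c=capture("wrist");t=capture("top");pickle.dump((c,t,o),open("w5.pkl","wb"))
cv2.imwrite("pics/w5.png",c["image"])
```

```text
(no output)
```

View pics/w5.png

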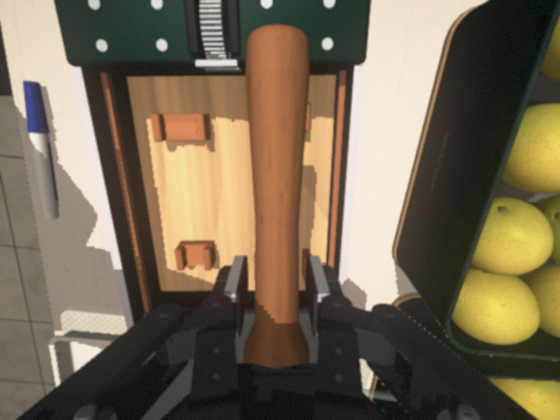

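The view shows the muddler held over its cradles, with its handle end at (278,28) toward the rail. I now check its direction in numbers.

Run:
```python
from h import *;import pickle
c,t,o=pickle.load(open("w5.pkl","rb"))
a=np.radians(-83.5);ex=np.array([np.cos(a),np.sin(a)]);ey=np.array([-ex[1],ex[0]]);O=np.array([.5415,-.163])
hsv=cv2.cvtColor(c["image"],cv2.COLOR_BGR2HSV);m=cv2.inRange(hsv,(0,110,30),(12,255,210))
L=[]
for v in range(40,100,4):
    xs=np.where(m[v,225:325])[0]+225
    if len(xs): L.append((v,xs.min(),xs.max()))
for v in range(150,250,4):
    xs=np.where(m[v,235:303])[0]+235
    if len(xs): L.append((v,xs.min(),xs.max()))
Q=np.array([onz(c,(u+w)/2,v,.167)[:2]-O for v,u,w in L]);X=Q@ex*1e3;Y=Q@ey*1e3
print(np.c_[[l for l in L],X.round(1),Y.round(1)][::5])
k=np.polyfit(X,Y,1);print("slope deg",np.degrees(np.arctan(k[0])),"y at x26",np.polyval(k,26),"y at -62",np.polyval(k,-62))
vs=np.where(m[:,278])[0];print("end row",vs.min());e=onz(c,278,vs.min(),.175)[:2]-O;print("handle end case",e@ex*1e3,e@ey*1e3)
p=np.array(o["tool_pos"][:2])-O;print("tcp case",p@ex*1e3,p@ey*1e3, "need xy",[.5911-o["tool_pos"][0],-.1835-o["tool_pos"][1]])
```

```text
[[ 40.  248.  305.  -95.4  42.3]
 [ 60.  246.  307.  -88.2  42.3]
 [ 80.  246.  307.  -80.7  42.2]
 [150.  252.  302.  -51.7  42.3]
 [170.  254.  301.  -42.5  42.5]
 [190.  255.  298.  -33.   42. ]
 [210.  256.  298.  -22.9  42.3]
 [230.  256.  296.  -12.4  41.7]]
slope deg -0.21643032446038962 y at x26 41.978184419311944 y at -62 42.31059911552257
end row 25
handle end case -98.80356525672069 42.858553214862134
tcp case 15.11141137354126 40.942864796395426 need xy [np.float64(0.0072096615154759736), np.float64(-0.01012059083551517)]
```

Request:
{"method": "step_arm", "body": {
  "targets": [
    {"dp": [0.003, -0.0045, 0], "roll": 0},
    {"dp": [0.0031, -0.0048, -0.01], "roll": 0},
    {"dp": [0, 0, -0.025], "roll": 0},
    {"dp": [0, 0, -0.025], "roll": 0},
    {"dp": [0, 0, -0.02], "roll": 0},
    {"dp": [0, 0, -0.01], "roll": 0},
    {"dp": [0, 0, 0], "roll": 0},
    {"dp": [0, 0, 0], "roll": 0}
  ]
}}

```text
time: 21.17
tool_pos: [0.5902, -0.1836, 0.24]
eef_rot: [[-0.108, 0.994, -0.001], [0.994, 0.108, 0.0], [0.001, -0.001, -1.0]]
wrist_force: [0.0, -0.0, -1.6]
gripper_width: 0.0317
finger_force: 40.3
```

Request:
{"method": "step_arm", "body": {
  "targets": [
    {"dp": [0, 0, -0.012], "roll": 0},
    {"dp": [0, 0, -0.012], "roll": 0},
    {"dp": [0, 0, -0.01], "roll": 0},
    {"dp": [0, 0, -0.008], "roll": 0},
    {"dp": [0, 0, -0.005], "roll": 0},
    {"dp": [0, 0, -0.002], "roll": 0},
    {"dp": [0, 0, 0], "roll": 0},
    {"dp": [0, 0, 0], "roll": 0}
  ]
}}

```text
time: 21.83
tool_pos: [0.5893, -0.1832, 0.1907]
eef_rot: [[-0.109, 0.994, -0.004], [0.994, 0.109, 0.001], [0.001, -0.003, -1.0]]
wrist_force: [-5.0, 0.4, -1.7]
gripper_width: 0.0316
finger_force: 42.0
```

Request:
{"method": "step_arm", "body": {
  "targets": [
    {"dp": [-0.0015, 0, 0], "roll": 0},
    {"dp": [0, 0, -0.001], "roll": 0},
    {"dp": [0, 0, -0.001], "roll": 0},
    {"dp": [0, 0, -0.001], "roll": 0},
    {"dp": [0, 0, 0], "roll": 0},
    {"dp": [0, 0, 0], "roll": 0},
    {"dp": [0, 0, 0], "roll": 0},
    {"dp": [0, 0, 0], "roll": 0}
  ]
}}

```text
time: 22.5
tool_pos: [0.5886, -0.1837, 0.1893]
eef_rot: [[-0.109, 0.994, -0.0], [0.994, 0.109, -0.001], [-0.001, -0.0, -1.0]]
wrist_force: [-5.3, -0.7, 3.5]
gripper_width: 0.0316
finger_force: 41.9
```

Request:
{"method": "step_arm", "body": {
  "targets": [
    {"dp": [-0.002, 0, 0.001], "roll": 0},
    {"dp": [0, 0, 0], "roll": 0},
    {"dp": [0, 0, -0.001], "roll": 0},
    {"dp": [0, 0, -0.001], "roll": 0},
    {"dp": [0, 0, 0], "roll": 0},
    {"dp": [0, 0, 0], "roll": 0},
    {"dp": [0, 0, 0], "roll": 0},
    {"dp": [0, 0, 0], "roll": 0}
  ]
}}

```text
time: 23.17
tool_pos: [0.5873, -0.1835, 0.1884]
eef_rot: [[-0.109, 0.994, 0.003], [0.994, 0.109, -0.001], [-0.002, 0.003, -1.0]]
wrist_force: [5.6, -0.9, 1.4]
gripper_width: 0.0313
finger_force: 42.2
```

Request:
{"method": "step_arm", "body": {
  "targets": [
    {"dp": [0.001, 0, 0], "roll": 0},
    {"dp": [0, 0, 0], "roll": 0},
    {"dp": [0, 0, 0], "roll": 0},
    {"dp": [0, 0, 0], "roll": 0},
    {"dp": [0, 0, 0], "roll": 0},
    {"dp": [0, 0, 0.01], "roll": 0},
    {"dp": [0, 0, 0.02], "roll": 0},
    {"dp": [0, 0, 0.035], "roll": 0}
  ],
  "hand": 0.05
}}

```text
time: 23.83
tool_pos: [0.5846, -0.1824, 0.2474]
eef_rot: [[-0.107, 0.994, -0.013], [0.994, 0.107, 0.007], [0.008, -0.013, -1.0]]
wrist_force: [0.0, 0.8, -0.7]
gripper_width: 0.0501
finger_force: 0.0
```

Request:
{"method": "step_arm", "body": {
  "targets": [
    {"dp": [-0.005, 0.01, 0.035], "roll": 0},
    {"dp": [-0.012, 0.02, 0.03], "roll": 0},
    {"dp": [-0.012, 0.03, 0.02], "roll": 0},
    {"dp": [-0.012, 0.03, 0.005], "roll": 0},
    {"dp": [-0.012, 0.03, 0], "roll": -2},
    {"dp": [-0.01, 0.02, 0], "roll": -2},
    {"dp": [0, 0, 0], "roll": 0},
    {"dp": [0, 0, 0], "roll": 0}
  ]
}}

```text
time: 24.5
tool_pos: [0.5235, -0.0423, 0.3416]
eef_rot: [[-0.041, 0.999, -0.003], [0.999, 0.041, 0.001], [0.001, -0.003, -1.0]]
wrist_force: [-0.8, -0.5, -0.3]
gripper_width: 0.0498
finger_force: 0.0
```

Run:
```python
from plant import get_obs,capture
import pickle
from h import *
o=get_obs();t=capture("wrist");pickle.dump((t,o),open("w6.pkl","wb"))
print(o["tool_pos"],np.array(o["eef_rot"])[0].round(3))
a=np.radians(-83.5);ex=np.array([np.cos(a),np.sin(a)]);ey=np.array([-ex[1],ex[0]]);O=np.array([.5415,-.163])
for p in[(-90,46),(-62,46),(30,46),(118,46)]:
    q=O+ex*p[0]/1e3+ey*p[1]/1e3;print(p,np.round(proj(t,[*q,.026])))
cv2.imwrite("pics/w6.png",t["image"])
```

```text
[ 0.5234829  -0.04230606  0.34163805] [-0.041  0.999 -0.003]
(-90, 46) [327. 222.]
(-62, 46) [327. 246.]
(30, 46) [328. 316.]
(118, 46) [329. 373.]
```

View pics/w6.png

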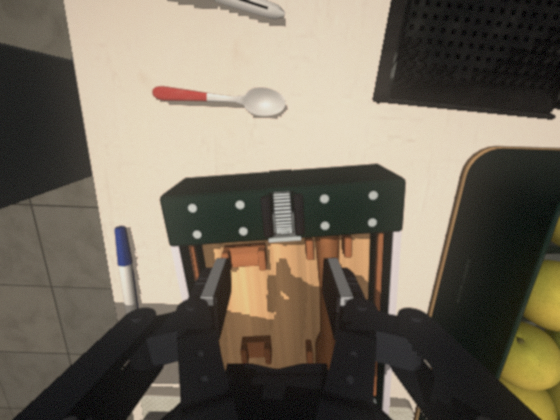

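The muddler lies between its handle cheeks (cheeks at columns 310 and 347, muddler at 318–340, row 246). Next is the peeler.

Request:
{"method": "step_arm", "body": {
  "targets": [
    {"dp": [-0.01, 0.019, 0], "roll": 6.8},
    {"dp": [-0.01, 0.019, 0], "roll": 6.8},
    {"dp": [-0.01, 0.019, 0], "roll": 6.8},
    {"dp": [-0.01, 0.019, 0], "roll": 6.8},
    {"dp": [-0.01, 0.019, 0], "roll": 6.8},
    {"dp": [-0.01, 0.019, 0], "roll": 6.8},
    {"dp": [-0.01, 0.019, 0], "roll": 6.8},
    {"dp": [-0.01, 0.019, 0], "roll": 6.8}
  ]
}}

```text
time: 25.22
tool_pos: [0.4447, 0.1084, 0.3422]
eef_rot: [[-0.837, 0.547, -0.002], [0.547, 0.837, -0.0], [0.001, -0.001, -1.0]]
wrist_force: [-0.2, -0.1, -0.3]
gripper_width: 0.05
finger_force: 0.0
```

Request:
{"method": "step_arm", "body": {
  "targets": [
    {"dp": [-0.008, 0.0127, 0], "roll": 6.5},
    {"dp": [-0.008, 0.0127, 0], "roll": 6.4},
    {"dp": [-0.006, 0.0127, -0.01], "roll": 6.4},
    {"dp": [0, 0, -0.01], "roll": 0},
    {"dp": [0, 0, 0], "roll": 0},
    {"dp": [0, 0, 0], "roll": 0},
    {"dp": [0, 0, 0], "roll": 0},
    {"dp": [0, 0, 0], "roll": 0}
  ]
}}

```text
time: 25.88
tool_pos: [0.4233, 0.1461, 0.3229]
eef_rot: [[-0.969, 0.245, 0.001], [0.245, 0.969, -0.0], [-0.001, 0.0, -1.0]]
wrist_force: [0.5, -0.4, 0.2]
gripper_width: 0.0505
finger_force: 0.0
```

Run:
```python
from plant import get_obs,capture
import pickle
from h import *
o=get_obs();c=capture("wrist");t=capture("top");pickle.dump((c,t,o),open("w7.pkl","wb"))
R=np.array(o["eef_rot"]);print(o["time"],o["tool_pos"],"toolx deg",np.degrees(np.arctan2(R[1,0],R[0,0])))
g=[.42,.148,.012];u,v=map(int,proj(c,g));print("expected px",u,v)
P=blob(c,(15,120,60),(34,255,255),(max(u-90,0),max(v-130,0),min(u+90,560),min(v+130,420)))
Q=np.array([onz(c,*p,.012)[:2] for p in P]);m=Q.mean(0)
w,V=np.linalg.eigh(np.cov((Q-m).T));a=V[:,1]*np.sign(V[0,1]);p=np.array([-a[1],a[0]]);s=(Q-m)@a;q=(Q-m)@p
print(len(P),P.min(0),P.max(0),m.round(4),np.degrees(np.arctan2(a[1],a[0])).round(2),"lo",(m+a*s.min()).round(4),"hi",(m+a*s.max()).round(4))
print([(k,((q[abs(s-k)<.004].max()+q[abs(s-k)<.004].min())*500).round(1),(np.ptp(q[abs(s-k)<.004])*1e3).round(1)) for k in(-.035,-.02,0,.02,.035) if (abs(s-k)<.004).any()])
```

```text
25.8833 [0.42325605 0.14609338 0.32291882] toolx deg 165.81048072777557
expected px 277 193
2107 [265. 128.] [288. 231.] [0.4042 0.1513] -13.79 lo [0.3586 0.1625] hi [0.4596 0.1377]
[(-0.035, np.float64(0.0), np.float64(21.8)), (-0.02, np.float64(-0.1), np.float64(22.1)), (0, np.float64(0.3), np.float64(21.7)), (0.02, np.float64(0.1), np.float64(20.1)), (0.035, np.float64(0.1), np.float64(18.4))]
```

Request:
{"method": "step_arm", "body": {
  "targets": [
    {"dp": [-0.005, 0.002, -0.03], "roll": 0.4},
    {"dp": [0, 0, -0.03], "roll": 0},
    {"dp": [0, 0, -0.03], "roll": 0},
    {"dp": [0, 0, -0.025], "roll": 0},
    {"dp": [0, 0, -0.018], "roll": 0},
    {"dp": [0, 0, -0.01], "roll": 0},
    {"dp": [0, 0, -0.004], "roll": 0},
    {"dp": [0, 0, 0], "roll": 0}
  ]
}}

```text
time: 26.65
tool_pos: [0.4177, 0.1487, 0.1752]
eef_rot: [[-0.972, 0.236, -0.001], [0.236, 0.972, -0.0], [0.001, -0.0, -1.0]]
wrist_force: [0.3, 0.1, -0.5]
gripper_width: 0.0499
finger_force: 0.0
```

Request:
{"method": "step_arm", "body": {
  "targets": [
    {"dp": [0, 0, 0], "roll": 0},
    {"dp": [0, 0, 0], "roll": 0},
    {"dp": [0, 0, 0], "roll": 0},
    {"dp": [0, 0, 0], "roll": 0},
    {"dp": [0, 0, 0], "roll": 0},
    {"dp": [0, 0, 0], "roll": 0},
    {"dp": [0, 0, 0], "roll": 0},
    {"dp": [0, 0, 0], "roll": 0}
  ],
  "hand": 0.012,
  "squeeze": 40
}}

```text
time: 27.32
tool_pos: [0.4185, 0.1489, 0.177]
eef_rot: [[-0.972, 0.236, 0.003], [0.236, 0.972, 0.0], [-0.003, 0.001, -1.0]]
wrist_force: [-0.6, -0.8, 7.0]
gripper_width: 0.0209
finger_force: 39.4
```

Request:
{"method": "step_arm", "body": {
  "targets": [
    {"dp": [0, 0, 0.02], "roll": 0},
    {"dp": [0, 0, 0.03], "roll": -5},
    {"dp": [0.003, -0.01, 0.035], "roll": -6},
    {"dp": [0.005, -0.02, 0.03], "roll": -6},
    {"dp": [0.008, -0.03, 0.02], "roll": -6},
    {"dp": [0.009, -0.035, 0.015], "roll": -6},
    {"dp": [0.009, -0.035, 0], "roll": -6},
    {"dp": [0.009, -0.035, 0], "roll": -6}
  ]
}}

```text
time: 27.98
tool_pos: [0.4608, -0.0176, 0.3274]
eef_rot: [[-0.575, 0.818, 0.004], [0.818, 0.575, -0.001], [-0.003, 0.003, -1.0]]
wrist_force: [-0.1, 1.0, -1.4]
gripper_width: 0.0207
finger_force: 39.6
```

Request:
{"method": "step_arm", "body": {
  "targets": [
    {"dp": [0.008, -0.035, 0], "roll": -6},
    {"dp": [0.008, -0.035, 0], "roll": -6},
    {"dp": [0.008, -0.03, 0], "roll": -6},
    {"dp": [0.006, -0.025, 0], "roll": -6},
    {"dp": [0.004, -0.018, 0], "roll": -4.9},
    {"dp": [0, 0, 0], "roll": 0},
    {"dp": [0, 0, 0], "roll": 0},
    {"dp": [0, 0, 0], "roll": 0}
  ]
}}

```text
time: 28.65
tool_pos: [0.4942, -0.1586, 0.3251]
eef_rot: [[-0.113, 0.994, -0.001], [0.994, 0.113, 0.001], [0.001, -0.001, -1.0]]
wrist_force: [-0.4, 0.2, -1.3]
gripper_width: 0.0211
finger_force: 39.6
```

Run:
```python
from plant import get_obs,capture
import pickle
from h import *
o=get_obs();c=capture("wrist");t=capture("top");pickle.dump((c,t,o),open("w8.pkl","wb"))
a=np.radians(-83.5);ex=np.array([np.cos(a),np.sin(a)]);ey=np.array([-ex[1],ex[0]]);O=np.array([.5415,-.163])
R=np.array(o["eef_rot"]);print(o["time"],np.round(o["tool_pos"],4),"toolx deg",np.degrees(np.arctan2(R[1,0],R[0,0])),o["wrist_force"],o["finger_force"])
p=np.array(o["tool_pos"][:2])-O;print("tcp case",p@ex*1e3,p@ey*1e3)
zc=o["tool_pos"][2]-.177+.012
hsv=cv2.cvtColor(c["image"],cv2.COLOR_BGR2HSV);m=cv2.inRange(hsv,(17,130,60),(34,255,255))
n,l,s,_=cv2.connectedComponentsWithStats(m)
for i in range(1,n):
    if s[i,4]>300 : print("blob",s[i])
i=[i for i in range(1,n) if s[i,4]>300 and 230<s[i,0]+s[i,2]/2<330]
ys,xs=np.where(np.isin(l,i))
L=[(v,xs[ys==v].min(),xs[ys==v].max()) for v in range(ys.min()+6,ys.max(),8)]
Q=np.array([onz(c,(u+w)/2,v,zc)[:2]-O for v,u,w in L]);X=Q@ex*1e3;Y=Q@ey*1e3
print(np.c_[L,X.round(1),Y.round(1)][::3]);k=np.polyfit(X,Y,1);print("slope",np.degrees(np.arctan(k[0])),"y at tcp",np.polyval(k,p@ex*1e3))
e=onz(c,xs[ys==ys.min()].mean(),ys.min(),zc)[:2]-O;print("handle end",e@ex*1e3,e@ey*1e3)
# muddler check
mm=cv2.inRange(hsv,(0,110,30),(12,255,210));cv2.imwrite("pics/mm.png",mm)
```

```text
28.65 [ 0.4942 -0.1586  0.3251] toolx deg 96.51633021636577 [-0.4163133   0.19003075 -1.27951566] 39.62290258758003
tcp case -9.761398006144322 -46.51522270257686
blob [ 251  156   51  186 7701]
[[162.  257.  296.  -71.  -45.8]
 [186.  252.  301.  -59.6 -45.8]
 [210.  252.  300.  -47.5 -46. ]
 [234.  253.  300.  -34.7 -45.8]
 [258.  255.  298.  -21.1 -45.8]
 [282.  256.  297.   -6.7 -45.8]
 [306.  259.  295.    8.6 -45.5]
 [330.  263.  289.   25.  -46. ]]
slope -0.0566796278176786 y at tcp -45.84910167654966
handle end -73.78958844985955 -45.77654551014789
```

Request:
{"method": "step_arm", "body": {
  "targets": [
    {"dp": [0, -0.002, -0.015], "roll": 0},
    {"dp": [0, 0, -0.025], "roll": 0},
    {"dp": [0, 0, -0.025], "roll": 0},
    {"dp": [0, 0, -0.02], "roll": 0},
    {"dp": [0, 0, -0.015], "roll": 0},
    {"dp": [0, 0, -0.01], "roll": 0},
    {"dp": [0, 0, -0.005], "roll": 0},
    {"dp": [0, 0, 0], "roll": 0}
  ]
}}

```text
time: 29.42
tool_pos: [0.4943, -0.1605, 0.2097]
eef_rot: [[-0.113, 0.994, -0.002], [0.994, 0.113, 0.001], [0.001, -0.002, -1.0]]
wrist_force: [-1.4, -0.3, -0.0]
gripper_width: 0.0208
finger_force: 39.6
```

Request:
{"method": "step_arm", "body": {
  "targets": [
    {"dp": [0, 0, -0.004], "roll": 0},
    {"dp": [0, 0, -0.003], "roll": 0},
    {"dp": [0, 0, -0.002], "roll": 0},
    {"dp": [0, 0, -0.001], "roll": 0},
    {"dp": [0, 0, 0], "roll": 0},
    {"dp": [0, 0, 0], "roll": 0},
    {"dp": [0, 0, 0], "roll": 0},
    {"dp": [0, 0, 0], "roll": 0}
  ]
}}

```text
time: 30.08
tool_pos: [0.4946, -0.1613, 0.2007]
eef_rot: [[-0.112, 0.994, 0.0], [0.994, 0.112, -0.0], [-0.0, 0.0, -1.0]]
wrist_force: [-0.5, -0.5, -0.7]
gripper_width: 0.021
finger_force: 39.6
```

Another 1–2 mm down, then release gently and check.

Request:
{"method": "step_arm", "body": {
  "targets": [
    {"dp": [0, 0, -0.001], "roll": 0},
    {"dp": [0, 0, -0.001], "roll": 0},
    {"dp": [0, 0, -0.0005], "roll": 0},
    {"dp": [0, 0, 0], "roll": 0},
    {"dp": [0, 0, 0], "roll": 0},
    {"dp": [0, 0, 0], "roll": 0},
    {"dp": [0, 0, 0], "roll": 0},
    {"dp": [0, 0, 0], "roll": 0}
  ]
}}

```text
time: 30.75
tool_pos: [0.4947, -0.1614, 0.1983]
eef_rot: [[-0.112, 0.994, 0.001], [0.994, 0.112, -0.0], [-0.001, 0.0, -1.0]]
wrist_force: [0.5, 0.2, 2.9]
gripper_width: 0.0204
finger_force: 40.1
```

Request:
{"method": "step_arm", "body": {
  "targets": [
    {"dp": [0, 0, 0], "roll": 0},
    {"dp": [0, 0, 0], "roll": 0},
    {"dp": [0, 0, 0], "roll": 0},
    {"dp": [0, 0, 0], "roll": 0},
    {"dp": [0, 0, 0.008], "roll": 0},
    {"dp": [0, 0, 0.02], "roll": 0},
    {"dp": [0, 0, 0.03], "roll": 0},
    {"dp": [0, 0, 0.035], "roll": 0}
  ],
  "hand": 0.045
}}

```text
time: 31.42
tool_pos: [0.4933, -0.1605, 0.2895]
eef_rot: [[-0.112, 0.994, -0.006], [0.994, 0.112, 0.003], [0.004, -0.005, -1.0]]
wrist_force: [0.4, -0.2, -0.7]
gripper_width: 0.045
finger_force: 0.0
```

Request:
{"method": "step_arm", "body": {
  "targets": [
    {"dp": [0, 0, 0.04], "roll": 0},
    {"dp": [0, 0, 0.04], "roll": 0},
    {"dp": [0, 0, 0.04], "roll": 0},
    {"dp": [0, -0.01, 0.035], "roll": 0},
    {"dp": [0.002, -0.02, 0.025], "roll": 0},
    {"dp": [0.002, -0.02, 0.01], "roll": 0},
    {"dp": [0, 0, 0], "roll": 0},
    {"dp": [0, 0, 0], "roll": 0}
  ],
  "hand": 0
}}

```text
time: 32.08
tool_pos: [0.4983, -0.2116, 0.481]
eef_rot: [[-0.111, 0.994, -0.0], [0.994, 0.111, 0.001], [0.001, -0.0, -1.0]]
wrist_force: [-0.0, 0.2, -0.7]
gripper_width: -0.0002
finger_force: 0.0
```

Run:
```python
from plant import get_obs,capture
import pickle
from h import *
o=get_obs();c=capture("wrist");pickle.dump((c,o),open("w9.pkl","wb"))
a=np.radians(-83.5);ex=np.array([np.cos(a),np.sin(a)]);ey=np.array([-ex[1],ex[0]]);O=np.array([.5415,-.163])
print(o["time"],np.round(o["tool_pos"],4))
hsv=cv2.cvtColor(c["image"],cv2.COLOR_BGR2HSV)
def cs(u,v,z):
    q=onz(c,u,v,z)[:2]-O; return (q@ex*1e3).round(1),(q@ey*1e3).round(1)
def P(x,y,z): q=O+ex*x/1e3+ey*y/1e3; return np.round(proj(c,[*q,z/1e3]))
print("exp peeler handle end",P(-69,-46,31),"origin",P(16,-46,31),"tip",P(101,-46,31),"mud handle end",P(-90,46,26),"foot",P(114,46,29))
m=cv2.inRange(hsv,(17,130,60),(34,255,255));n,l,s,cc=cv2.connectedComponentsWithStats(m)
for i in range(1,n):
    if s[i,4]>150:
        ys,xs=np.where(l==i);t=ys.min();b=ys.max()
        f=lambda v:cs(xs[ys==v].mean(),v,.032); print("yellow",s[i],f(t),f(t+10),f((t+b)//2),f(b-4))
m=cv2.inRange(hsv,(0,110,30),(12,255,210));n,l,s,cc=cv2.connectedComponentsWithStats(m)
for i in range(1,n):
    if s[i,4]>60: print("brown",s[i],cs(*cc[i],.032))
```

```text
32.0833 [ 0.4983 -0.2116  0.481 ]
exp peeler handle end [278.  86.] origin [278. 151.] tip [278. 208.] mud handle end [347.  69.] foot [337. 215.]
yellow [ 512    3   48   63 2386] (np.float64(-161.9), np.float64(292.6)) (np.float64(-151.5), np.float64(281.1)) (np.float64(-128.8), np.float64(282.2)) (np.float64(-98.3), np.float64(283.4))
yellow [ 489   76   71   58 3119] (np.float64(-80.5), np.float64(321.8)) (np.float64(-68.5), np.float64(287.5)) (np.float64(-46.1), np.float64(290.8)) (np.float64(-13.5), np.float64(279.8))
yellow [ 269   86   19   79 1250] (np.float64(-69.4), np.float64(-46.0)) (np.float64(-57.1), np.float64(-46.0)) (np.float64(-19.7), np.float64(-45.4)) (np.float64(28.6), np.float64(-45.4))
yellow [ 459  133  101  105 7995] (np.float64(-8.0), np.float64(324.6)) (np.float64(5.6), np.float64(297.4)) (np.float64(66.4), np.float64(293.0)) (np.float64(143.6), np.float64(304.0))
yellow [  433   259   127   125 10517] (np.float64(189.3), np.float64(310.5)) (np.float64(207.8), np.float64(346.3)) (np.float64(311.6), np.float64(336.6)) (np.float64(446.4), np.float64(358.8))
brown [370  60  24 168 982] (np.float64(4.6), np.float64(100.3))
brown [239  62  11 166 603] (np.float64(2.9), np.float64(-93.4))
brown [ 327   70   33  148 2531] (np.float64(14.5), np.float64(45.8))
brown [357  82  10  20 149] (np.float64(-62.8), np.float64(65.3))
brown [261  89   8  19 117] (np.float64(-54.7), np.float64(-63.7))
brown [287  89  10  19 148] (np.float64(-54.4), np.float64(-27.3))
brown [267 183   7  18 111] (np.float64(75.9), np.float64(-57.6))
brown [283 183   8  18 131] (np.float64(75.7), np.float64(-32.7))
brown [319 189   7  22 114] (np.float64(87.9), np.float64(20.2))
```

Peeler measured at handle end (−69, −46), as wanted; the muddler is in place between its cheeks. Next the flap: go over it and come down behind, on the solid side strip (case y −72).

Request:
{"method": "step_arm", "body": {
  "targets": [
    {"dp": [-0.001, -0.02, 0], "roll": 0},
    {"dp": [-0.0014, -0.034, 0], "roll": 0},
    {"dp": [-0.0014, -0.035, 0], "roll": 0},
    {"dp": [-0.0014, -0.035, 0], "roll": 0},
    {"dp": [-0.0014, -0.03, 0], "roll": 0},
    {"dp": [0, 0, -0.01], "roll": 0},
    {"dp": [0, 0, -0.03], "roll": 0},
    {"dp": [0, 0, -0.02], "roll": 0}
  ]
}}

```text
time: 32.8
tool_pos: [0.4916, -0.3643, 0.4173]
eef_rot: [[-0.112, 0.994, -0.003], [0.994, 0.112, 0.004], [0.004, -0.002, -1.0]]
wrist_force: [0.3, 0.9, -1.1]
gripper_width: 0.0002
finger_force: 0.0
```

Request:
{"method": "step_arm", "body": {
  "targets": [
    {"dp": [0, 0, 0], "roll": 0},
    {"dp": [0, 0, 0], "roll": 0},
    {"dp": [-0.001, 0.009, 0], "roll": 0},
    {"dp": [-0.001, 0.009, 0], "roll": 0},
    {"dp": [-0.0013, 0.012, 0], "roll": 0},
    {"dp": [-0.0015, 0.013, 0.001], "roll": 0},
    {"dp": [-0.0014, 0.013, 0.001], "roll": 0},
    {"dp": [-0.0014, 0.013, 0], "roll": 0}
  ]
}}

```text
time: 33.47
tool_pos: [0.4842, -0.2946, 0.4244]
eef_rot: [[-0.113, 0.994, 0.002], [0.994, 0.113, -0.002], [-0.002, 0.002, -1.0]]
wrist_force: [1.5, -2.3, 1.7]
gripper_width: 0.0002
finger_force: 0.9
```

Request:
{"method": "step_arm", "body": {
  "targets": [
    {"dp": [-0.0012, 0.0104, -0.0015], "roll": 0},
    {"dp": [-0.0012, 0.0104, -0.0015], "roll": 0},
    {"dp": [-0.0012, 0.0109, -0.0027], "roll": 0},
    {"dp": [-0.0012, 0.0109, -0.0027], "roll": 0},
    {"dp": [-0.0012, 0.0109, -0.0027], "roll": 0},
    {"dp": [-0.0012, 0.0102, -0.0047], "roll": 0},
    {"dp": [-0.0012, 0.0102, -0.0047], "roll": 0},
    {"dp": [-0.0012, 0.0102, -0.0047], "roll": 0}
  ]
}}

```text
time: 34.13
tool_pos: [0.4745, -0.2111, 0.3969]
eef_rot: [[-0.112, 0.994, -0.0], [0.994, 0.112, 0.0], [0.0, -0.0, -1.0]]
wrist_force: [1.2, -1.7, 0.1]
gripper_width: -0.0002
finger_force: 0.7
```

Request:
{"method": "step_arm", "body": {
  "targets": [
    {"dp": [-0.001, 0.009, -0.0063], "roll": 0},
    {"dp": [-0.001, 0.009, -0.0063], "roll": 0},
    {"dp": [-0.001, 0.009, -0.0063], "roll": 0},
    {"dp": [-0.001, 0.0082, -0.008], "roll": 0},
    {"dp": [-0.001, 0.0082, -0.008], "roll": 0},
    {"dp": [-0.0009, 0.0082, -0.008], "roll": 0},
    {"dp": [-0.0011, 0.01, -0.014], "roll": 0},
    {"dp": [-0.0011, 0.01, -0.014], "roll": 0}
  ]
}}

```text
time: 34.8
tool_pos: [0.4666, -0.1398, 0.3262]
eef_rot: [[-0.112, 0.994, 0.001], [0.994, 0.112, -0.0], [-0.001, 0.001, -1.0]]
wrist_force: [-0.3, -0.9, 0.2]
gripper_width: 0.0003
finger_force: 0.5
```

Request:
{"method": "step_arm", "body": {
  "targets": [
    {"dp": [-0.0006, 0.005, -0.0105], "roll": 0},
    {"dp": [-0.0006, 0.005, -0.0105], "roll": 0},
    {"dp": [-0.0006, 0.005, -0.0105], "roll": 0},
    {"dp": [-0.0003, 0.003, -0.0105], "roll": 0},
    {"dp": [-0.0003, 0.003, -0.0105], "roll": 0},
    {"dp": [-0.0003, 0.003, -0.0105], "roll": 0},
    {"dp": [-0.0001, 0.0012, -0.0085], "roll": 0},
    {"dp": [-0.0001, 0.0012, -0.0085], "roll": 0}
  ]
}}

```text
time: 35.47
tool_pos: [0.4637, -0.114, 0.2459]
eef_rot: [[-0.112, 0.994, -0.0], [0.994, 0.112, 0.0], [0.0, -0.0, -1.0]]
wrist_force: [-0.0, 0.0, 1.6]
gripper_width: 0.0
finger_force: 0.3
```

Request:
{"method": "step_arm", "body": {
  "targets": [
    {"dp": [0, 0, -0.005], "roll": 0},
    {"dp": [0, 0, -0.004], "roll": 0},
    {"dp": [0, 0, -0.002], "roll": 0},
    {"dp": [0, 0, -0.002], "roll": 0},
    {"dp": [0, 0, 0], "roll": 0},
    {"dp": [0, 0, 0], "roll": 0},
    {"dp": [0, 0, 0], "roll": 0},
    {"dp": [0, 0, 0], "roll": 0}
  ]
}}

```text
time: 36.13
tool_pos: [0.4639, -0.1142, 0.2342]
eef_rot: [[-0.112, 0.994, 0.001], [0.994, 0.112, -0.0], [-0.0, 0.001, -1.0]]
wrist_force: [-0.9, -0.2, -0.4]
gripper_width: 0.0
finger_force: 0.0
```

Request:
{"method": "step_arm", "body": {
  "targets": [
    {"dp": [0, 0, -0.001], "roll": 0},
    {"dp": [0, 0, -0.001], "roll": 0},
    {"dp": [0, 0, -0.001], "roll": 0},
    {"dp": [0, 0, -0.0005], "roll": 0},
    {"dp": [0, 0, 0], "roll": 0},
    {"dp": [0, 0, 0], "roll": 0},
    {"dp": [0, 0, 0], "roll": 0},
    {"dp": [0, 0, 0], "roll": 0}
  ]
}}

```text
time: 36.8
tool_pos: [0.4641, -0.1142, 0.2313]
eef_rot: [[-0.112, 0.994, 0.0], [0.994, 0.112, -0.0], [-0.0, 0.0, -1.0]]
wrist_force: [-1.9, 0.8, 5.2]
gripper_width: 0.0002
finger_force: 2.8
```

Request:
{"method": "step_arm", "body": {
  "targets": [
    {"dp": [0, 0, -0.001], "roll": 0},
    {"dp": [0, 0, -0.001], "roll": 0},
    {"dp": [0, 0, 0], "roll": 0},
    {"dp": [0, 0, 0], "roll": 0},
    {"dp": [0, 0, 0], "roll": 0},
    {"dp": [0, 0, 0], "roll": 0},
    {"dp": [0, 0, 0], "roll": 0},
    {"dp": [0, 0, 0], "roll": 0}
  ]
}}

```text
time: 37.47
tool_pos: [0.4644, -0.1143, 0.2311]
eef_rot: [[-0.113, 0.994, -0.001], [0.994, 0.113, 0.0], [0.0, -0.001, -1.0]]
wrist_force: [-6.2, 1.9, 16.7]
gripper_width: -0.0002
finger_force: 8.4
```

Request:
{"method": "step_arm", "body": {
  "targets": [
    {"dp": [0, 0, 0.01], "roll": 0},
    {"dp": [0, 0, 0.03], "roll": 0},
    {"dp": [0, 0, 0.04], "roll": 0},
    {"dp": [0, 0, 0.04], "roll": 0},
    {"dp": [0, 0, 0.03], "roll": 0},
    {"dp": [0, -0.01, 0.02], "roll": 0},
    {"dp": [0, -0.02, 0], "roll": 0},
    {"dp": [0, 0, 0], "roll": 0}
  ]
}}

```text
time: 38.13
tool_pos: [0.464, -0.1459, 0.4009]
eef_rot: [[-0.111, 0.994, 0.004], [0.994, 0.111, -0.004], [-0.004, 0.004, -1.0]]
wrist_force: [-0.3, -0.3, -0.0]
gripper_width: -0.0003
finger_force: 0.0
```

Run:
```python
from plant import get_obs,capture
import pickle
from h import *
o=get_obs();c=capture("wrist");t=capture("top");pickle.dump((c,t,o),open("w10.pkl","wb"))
c0=pickle.load(open("c0.pkl","rb"))["top"]["image"].astype(int)
print(o["time"],np.round(o["tool_pos"],4))
d=np.abs(t["image"].astype(int)-c0).max(2)
# other items: changed pixels around each
for n,b in dict(spoon=(262,205,285,268),marker=(328,274,390,290),timer=(125,220,156,246),limes=(120,185,165,285),jigger=(138,140,166,168),flapL=(330,165,345,240),flapR=(370,160,412,235)).items():
    q=d[b[1]:b[3],b[0]:b[2]];print(n,"changed frac",(q>40).mean().round(3))
a=np.radians(-83.5);ex=np.array([np.cos(a),np.sin(a)]);ey=np.array([-ex[1],ex[0]]);O=np.array([.5415,-.163])
def P(x,y,z): q=O+ex*x/1e3+ey*y/1e3; return tuple(np.round(proj(c,[*q,z/1e3])))
print("bar ends expected",P(-46,55,60),P(-46,-55,60),"edge",P(-95,70,58),P(-95,-70,58))
g=cv2.cvtColor(c["image"],cv2.COLOR_BGR2GRAY);h=cv2.cvtColor(c["image"],cv2.COLOR_BGR2HSV)
for yc in(45,20,-30,-45): # profile along case x through bar: saturation transitions
    r=[]
    for x in range(-110,0,2):
        u,v=P(x,yc,60); u,v=int(u),int(v); r.append(int(h[v,u,1]) if 0<=v<420 and 0<=u<560 else -1)
    print(yc,r)
```

```text
38.1333 [ 0.464  -0.1459  0.4009]
spoon changed frac 0.0
marker changed frac 0.609
timer changed frac 0.0
limes changed frac 0.0
jigger changed frac 0.0
flapL changed frac 0.108
flapR changed frac 0.821
bar ends expected (np.float64(395.0), np.float64(170.0)) (np.float64(293.0), np.float64(170.0)) edge (np.float64(415.0), np.float64(122.0)) (np.float64(279.0), np.float64(123.0))
45 [11, 12, 14, 45, 64, 53, 68, 96, 16, 9, 13, 13, 12, 20, 84, 98, 105, 105, 105, 115, 124, 130, 124, 124, 117, 129, 121, 119, 113, 81, 17, 14, 13, 14, 39, 87, 112, 102, 104, 101, 109, 108, 100, 108, 100, 101, 102, 102, 102, 81, 17, 14, 12, 13, 13]
20 [29, 25, 33, 36, 31, 13, 11, 54, 16, 11, 15, 13, 13, 25, 93, 109, 121, 133, 131, 132, 140, 139, 140, 140, 139, 140, 133, 118, 113, 102, 23, 14, 12, 16, 71, 105, 112, 110, 105, 105, 104, 111, 112, 113, 112, 115, 112, 111, 114, 106, 31, 14, 14, 13, 14]
-30 [13, 10, 12, 31, 52, 36, 87, 79, 19, 15, 16, 16, 13, 22, 88, 112, 110, 110, 107, 108, 135, 140, 141, 141, 142, 140, 138, 144, 141, 87, 36, 13, 13, 14, 58, 111, 113, 110, 102, 100, 101, 106, 112, 110, 114, 111, 114, 111, 112, 107, 39, 13, 14, 14, 15]
-45 [52, 50, 42, 54, 42, 27, 94, 86, 17, 9, 11, 10, 12, 22, 92, 106, 105, 111, 119, 156, 160, 160, 161, 159, 149, 150, 151, 158, 157, 109, 44, 12, 10, 14, 37, 133, 135, 137, 149, 156, 154, 157, 152, 161, 158, 153, 154, 154, 157, 151, 57, 12, 13, 11, 15]
```

```bash
python3 -c "
from plant import hand_in
print(hand_in())"
```

```text
the job is handed in; nothing more can be done
None
```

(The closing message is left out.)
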